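Restock the bath corner: pearls into the jar, bottles into the caddy

TASK

Restock the bath corner: lift the lid off the blue jar and set it down beside it, pour all the bath pearls from the cup into the jar, put the lid back on properly and stand the empty cup back on its cork mat. Also stand a spare bottle upright in every empty cell of the caddy, before or after the pearls; the bottles already in it stay in their cells and any spare left over stays standing on the counter. Do not knock over or shift the soap pump and the toothbrush tumbler.

Things in the scene. Friction and masses are not known exactly. Their poses are not given: they have to be found in the camera images.
- cell1 (a point): centre of the inner floor of cell 1 (cell1 at the +y end of the row, cell4 at the -y end) of the fixed steel bath caddy (72 x 276 mm, 45 mm high: four open cells in one row, each 64 mm square inside and 41 mm deep, 68 mm apart), 4 mm above the counter; y runs along the row, z up
- cell2 (a point): centre of the inner floor of cell 2 (cell1 at the +y end of the row, cell4 at the -y end) of the fixed steel bath caddy (72 x 276 mm, 45 mm high: four open cells in one row, each 64 mm square inside and 41 mm deep, 68 mm apart), 4 mm above the counter; y runs along the row, z up
- cell3 (a point): centre of the inner floor of cell 3 (cell1 at the +y end of the row, cell4 at the -y end) of the fixed steel bath caddy (72 x 276 mm, 45 mm high: four open cells in one row, each 64 mm square inside and 41 mm deep, 68 mm apart), 4 mm above the counter; y runs along the row, z up
- cell4 (a point): centre of the inner floor of cell 4 (cell1 at the +y end of the row, cell4 at the -y end) of the fixed steel bath caddy (72 x 276 mm, 45 mm high: four open cells in one row, each 64 mm square inside and 41 mm deep, 68 mm apart), 4 mm above the counter; y runs along the row, z up
- stocked1: bottle already standing in cell1 (absent if that cell starts empty); stout shampoo bottle: round body 54 mm across and 60 mm high with a straight round cap 40 mm across and 35 mm high on top (95 mm in all), 0.15 kg; origin at the centre of its underside, z up
- stocked2: bottle already standing in cell2 (absent if that cell starts empty); stout shampoo bottle: round body 54 mm across and 60 mm high with a straight round cap 40 mm across and 35 mm high on top (95 mm in all), 0.15 kg; origin at the centre of its underside, z up
- stocked3: bottle already standing in cell3 (absent if that cell starts empty); stout shampoo bottle: round body 54 mm across and 60 mm high with a straight round cap 40 mm across and 35 mm high on top (95 mm in all), 0.15 kg; origin at the centre of its underside, z up
- stocked4: bottle already standing in cell4 (absent if that cell starts empty); stout shampoo bottle: round body 54 mm across and 60 mm high with a straight round cap 40 mm across and 35 mm high on top (95 mm in all), 0.15 kg; origin at the centre of its underside, z up
- spare1: spare bottle standing on the counter; stout shampoo bottle: round body 54 mm across and 60 mm high with a straight round cap 40 mm across and 35 mm high on top (95 mm in all), 0.15 kg; origin at the centre of its underside, z up
- spare2: spare bottle standing on the counter; stout shampoo bottle: round body 54 mm across and 60 mm high with a straight round cap 40 mm across and 35 mm high on top (95 mm in all), 0.15 kg; origin at the centre of its underside, z up
- spare3: spare bottle standing on the counter; stout shampoo bottle: round body 54 mm across and 60 mm high with a straight round cap 40 mm across and 35 mm high on top (95 mm in all), 0.15 kg; origin at the centre of its underside, z up
- jar: blue ceramic round jar, too heavy to move (fixed): 108 mm across outside, wall 5 mm, mouth 98 mm across, 80 mm high, inner floor 6 mm up; origin at the centre of its underside, z up
- lid: loose wooden jar lid: disc 112 mm across and 8 mm thick, with a plug 84 mm across and 8 mm deep below it and a round upright knob 24 mm across on top, from 8 to 40 mm above the origin; origin at the centre of the disc's underside, which rests on the jar's rim (on a flat counter it stands on the plug, origin 8 mm up); 0.12 kg; z up
- cup: teal straight-sided cup without handle, 62 mm across outside, wall 3.5 mm, 70 mm high, floor 4 mm thick, about 0.09 kg, holding the pearls; origin at the centre of its underside, z up along its axis
- mat: round cork mat fixed on the counter, 90 mm across, 4 mm thick, on which the cup stands; origin at the centre of its underside
- pearl1_center (a point): centre of a solid round bath pearl, a 20 mm ball of 10 g (pink or yellow; 5 to 7 of them are present), at first in the cup
- pearl2_center (a point): centre of a solid round bath pearl, a 20 mm ball of 10 g (pink or yellow; 5 to 7 of them are present), at first in the cup
- pearl3_center (a point): centre of a solid round bath pearl, a 20 mm ball of 10 g (pink or yellow; 5 to 7 of them are present), at first in the cup
- pearl4_center (a point): centre of a solid round bath pearl, a 20 mm ball of 10 g (pink or yellow; 5 to 7 of them are present), at first in the cup
- pearl5_center (a point): centre of a solid round bath pearl, a 20 mm ball of 10 g (pink or yellow; 5 to 7 of them are present), at first in the cup
- pearl6_center (a point): centre of a solid round bath pearl, a 20 mm ball of 10 g (pink or yellow; 5 to 7 of them are present), at first in the cup
- pearl7_center (a point): centre of a solid round bath pearl, a 20 mm ball of 10 g (pink or yellow; 5 to 7 of them are present), at first in the cup
- pump: bystander: amber soap pump, 60 x 60 x 138 mm, origin at the centre of its underside
- tumbler: bystander: white toothbrush tumbler 72 mm across, 90 mm high, 160 mm with its brushes, origin at the centre of its underside

How it is judged:
By the outcome, as a careful person would: the job done as asked, in the order asked, and still so for the second after the job is handed in, with the robot touching nothing.
Of stocked1, stocked2, stocked3, stocked4 only 1 to 2 are there at a start; the rules pass over those that are not, and their reading is None.
Of pearl5, pearl6, pearl7 only 1 to 3 are there at a start; the rules pass over those that are not, and their reading is None.
At some moment in a run one of spare1, spare2, spare3 may be knocked a few centimetres aside while the robot is not near it.
It also fails if it takes over 192 s, if anything falls off the work surface, if the arm or the gripper's body presses on something with over 40 N, if the wrist force passes 120 N, or if a joint passes its speed limit or range.

ROBOT

A 7-joint arm with a two-finger parallel gripper is mounted at the origin on the work surface. World frame = base frame: x ahead of the robot, y to its left, z up, the work surface at z = 0. Lengths are in m, angles in rad, forces in N, time in s.
With the tool pointing down it reaches from about 0.4 to 0.9 m from the base axis. Payload 5.5 kg.
Tool frame: the origin (TCP) lies on the centre line of the jaws, within the pads' length; the fingertips stand 14 mm ahead of it and the grasp point (between the pads) lies 5 mm behind it (r.tip_extent is the z of the fingertips in the tool frame, in m); z points along the fingers, y is the line along which they close (so a half turn about z gives the same grasp; the last joint's range is limited). The gripper opens to 92 mm and grips with 3 to 60 N. Pads are 19 mm wide; open, the fingers measure 130 mm over their backs; the gripper's body (75 mm by 190 mm) begins 47 mm behind the grasp point.
Start: joints at [1.468, 0.501, -0.427, 1.55, 0.221, 1.138, -0.21], TCP at [0.233, -0.607, 0.241] pointing down, gripper open.
Joint ranges: [-2.88, 2.88], [-0.31, 2.03], [-1.54, 1.56], [0.2, 2.42], [-1.41, 4.55], [0.19, 2.02], [-2.57, 2.57]. Speed limits (rad/s): [2.57, 2.57, 3.14, 3.14, 3.14, 3.14, 3.14].

INTERFACE

Orientations are given as a unit quaternion [w, x, y, z].
In Python, from station import r gives the robot as it stands.
- The arm moves only by the tool carry_out, never from a script. Its argument "commands" is a list of rows, each a list of 5 numbers: the shift along the tool's x, y, z scaled (see below), then the turn about the tool's z scaled (see below), then the opening, from -1 (shut) to 1 (fully open). A call has 1 to 8 rows; each row shifts and turns the commanded pose from where the row before left it, along the tool's axes as they then stand; what a row does not reach is not made up. The controller multiplies each number of a shift by 150 mm and each number of a turn by 45 degrees. A row lasts 1/12 s, in which the tool goes at most 41.7 mm and 7.16 degrees, less where a joint would pass 70% of its speed; a pose out of reach is approached as far as the arm can. A call with a number of a shift or a turn outside -1 to 1 is refused whole. A call with a gripper value outside its range is refused whole. The fingers move at their own pace and stop on an object; "force" is the grip in N (left out, the last holds). Time passes only in rows, so rows that do not move let the fingers close. It gives the time, the measured TCP pose, the force, the opening and the grip force at its end, in the units of the state.
- r.sense(): the state, without advancing time (a new reading comes with each control period).
- r.camera(name): name is "scene" or "top" or "wrist"; returns a dict with "image" (384x512x3 uint8, red, green, blue), "fovy" (degrees; the focal length in pixels is half the picture's height over the tangent of half this angle, whatever the lens; pixels are square), "cx", "cy" (the principal point, pixels), "world_to_cam" (4x4, takes a point from world to camera coordinates); the wrist camera has in their place "mount" (4x4, takes a point from camera to tool coordinates, whose origin is the TCP and whose axes are the flange's). Camera axes: x right, y down, z forward; pixel columns grow to the right and rows downward; lengths in m; the calibration is good to about 2 mm. The wrist camera is an equidistant fisheye: a pixel r from the principal point sees the ray r / f radians off the axis. A picture is of the moment at which its call begins: read the wrist's pose just before it. There is no depth.
- r.job_done(): hands the job in; it is judged then, once.
Trained networks look in a picture, given as the dict that the camera call returned (one of the last four; its "shot" number tells which), for a name from the list of things; names that differ only in an ending like _2 or _b are one class to them, and where a whole thing is asked for, a point or a joint stands for the part that bears it (a point fixed in the world has none). Each returns a list of dicts, best first, with "conf" (0 to 1); they miss things now and then, are a little off and sometimes report something else, mostly with a low value. They report only what shows in the picture. A call takes as long as a camera call.
- r.find_in(label, picture): "point" ([column, row] in pixels, amid what is visible of it).
The state is a dict: "time": time; "joints": joint angles; "joint_vel": joint speeds; "joint_torque": joint torques, N m; "tcp_pos": TCP position; "tcp_rot": TCP orientation; "force": force on the tool from outside, world axes, zero at the start; "wrist_torque": the same for the moment, N m; "gripper_width": opening from 0.0 (shut) to 1.0 (fully open); "finger_force": force on a finger pad.
Only numpy, scipy, OpenCV 4.12 (cv2) and the standard library are available. Lean on these libraries where they do the work, as an engineer would, in place of code of your own. Each camera call takes 0.05 s, during which the arm holds its last target. There are 200 camera calls.

## Working session

There is one attempt and no reset: what is moved stays moved. The work goes in short steps, Python scripts to look and compute and a tool call to move; the robot and the scene stay as the last step left them, time stands still between calls to the robot, and variables do not carry over. Pictures are saved under pics/ and viewed, at most 14 in all, crops included, and the job is handed in when it is done.

Besides the shell and the picture viewer there is one more tool, called after "Emit:" as a command line: name --pt "numbers of a row" for each row, then --argument value for the rest. carry_out: Moves the arm, as the interface text tells. Shifts and turns lie within -1 to 1; 1 stands for 150 mm of shift or 45 degrees of turn. Its arguments: {"type":"object","properties":{"commands":{"type":"array"},"force":{"type":"number"}},"required":["commands"]}

```bash
ls; mkdir -p pics; python3 - <<'E'
from station import r
import cv2,numpy as np
s=r.sense(); print(s['time'],s['tcp_pos'],s['tcp_rot'],s['gripper_width'],r.tip_extent)
ims=[]
for n in ['scene','top']:
    c=r.camera(n); cv2.imwrite(f'pics/{n}0.png',c['image'][:,:,::-1])
    print(n,c['fovy'],c['cx'],c['cy'],np.round(c['world_to_cam'],3).tolist())
    for l in ['cell1','stocked1','spare1','jar','lid','cup','mat','pearl1_center','pump','tumbler']:
        print(l,[(np.round(d['point']).tolist(),round(d['conf'],2)) for d in r.find_in(l,c)][:8])
E
```

```text
pics
0.0 [ 0.23221542 -0.60637317  0.23966287] [-9.68592547e-04  9.83313606e-01  1.81915899e-01 -1.40728970e-04] 0.9949008959926496 0.014
scene 55.910724634842126 258.2615373136698 186.89046846379009 [[-0.291, 0.957, -0.003, 0.094], [0.821, 0.247, -0.515, -0.454], [-0.492, -0.152, -0.857, 1.403], [0.0, 0.0, 0.0, 1.0]]
cell1 [([269.0, 209.0], 0.94)]
stocked1 [([280.0, 205.0], 0.91)]
spare1 [([301.0, 166.0], 0.76), ([255.0, 158.0], 0.69), ([340.0, 176.0], 0.69)]
jar [([156.0, 135.0], 0.58)]
lid [([150.0, 119.0], 0.85)]
cup [([178.0, 190.0], 0.62), ([383.0, 207.0], 0.3), ([299.0, 166.0], 0.22)]
mat [([191.0, 199.0], 0.8)]
pearl1_center []
pump [([206.0, 231.0], 0.67)]
tumbler [([378.0, 210.0], 0.61)]
top 53.71626028484002 261.36696584503153 192.19524251860994 [[-0.022, -1.0, 0.008, 0.054], [-0.999, 0.022, -0.03, 0.599], [0.03, -0.009, -1.0, 1.003], [0.0, 0.0, 0.0, 1.0]]
cell1 [([239.0, 190.0], 0.96)]
stocked1 [([217.0, 192.0], 0.86)]
spare1 [([164.0, 250.0], 0.95), ([217.0, 253.0], 0.71), ([320.0, 180.0], 0.55)]
jar [([389.0, 247.0], 0.59)]
lid [([412.0, 254.0], 0.77), ([389.0, 248.0], 0.45)]
cup [([337.0, 186.0], 0.84)]
mat [([325.0, 177.0], 0.56)]
pearl1_center []
pump [([288.0, 132.0], 0.89), ([269.0, 246.0], 0.3)]
tumbler [([110.0, 224.0], 0.82)]
```

View pics/top0.png

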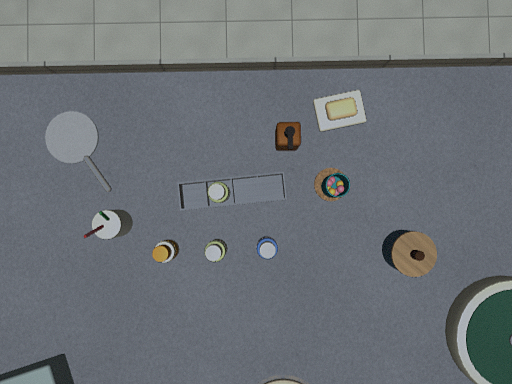

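View pics/scene0.png

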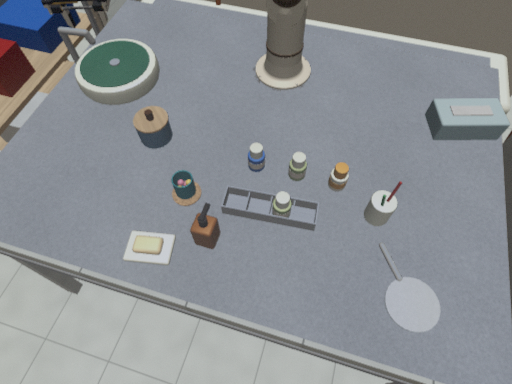

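The top view shows the tumbler at (106,224), spares at about (164,252), (215,252) and (267,248), and the caddy spanning (180–285, 190) with only cell2 stocked. The cup on its mat is at (335,185), the lidded jar at (414,254) and the pump at (288,135). So three cells are empty and there are three spares.

```bash
cat > h.py <<'E'
from station import r
import numpy as np, cv2
from scipy.spatial.transform import Rotation as R
def rot(q): return R.from_quat([q[1],q[2],q[3],q[0]]).as_matrix()
def at_z(c,p,z):
    "world point at height z seen at pixel p of a fixed camera"
    f=c['image'].shape[0]/2/np.tan(np.radians(c['fovy'])/2); M=np.array(c['world_to_cam'])
    d=M[:3,:3].T@np.array([(p[0]-c['cx'])/f,(p[1]-c['cy'])/f,1]); o=-M[:3,:3].T@M[:3,3]
    return (o+d*(z-o[2])/d[2])
def wat_z(c,s,p,z):
    f=c['image'].shape[0]/2/np.tan(np.radians(c['fovy'])/2); u=np.array([p[0]-c['cx'],p[1]-c['cy']]); n=np.hypot(*u)+1e-9
    a=n/f; d=np.r_[u/n*np.sin(a),np.cos(a)]
    T=np.eye(4); T[:3,:3]=rot(s['tcp_rot']); T[:3,3]=s['tcp_pos']; T=T@np.array(c['mount'])
    d=T[:3,:3]@d; o=T[:3,3]; return o+d*(z-o[2])/d[2]
def wproj(c,s,P):
    f=c['image'].shape[0]/2/np.tan(np.radians(c['fovy'])/2)
    T=np.eye(4); T[:3,:3]=rot(s['tcp_rot']); T[:3,3]=s['tcp_pos']; T=np.linalg.inv(T@np.array(c['mount']))
    q=T[:3,:3]@np.array(P)+T[:3,3]; n=np.hypot(q[0],q[1]); a=np.arctan2(n,q[2])
    return np.array([c['cx'],c['cy']])+f*a*q[:2]/n
def proj(c,P):
    f=c['image'].shape[0]/2/np.tan(np.radians(c['fovy'])/2); M=np.array(c['world_to_cam'])
    q=M[:3,:3]@np.array(P)+M[:3,3]; return np.array([c['cx'],c['cy']])+f*q[:2]/q[2]
def go(P,yaw=None):
    "shift (scaled) in tool axes to P, and turn (scaled) so tool x has heading yaw deg (mod 180)"
    s=r.sense(); m=rot(s['tcp_rot']); d=m.T@(np.array(P)-s['tcp_pos'])/.15
    h=np.degrees(np.arctan2(m[1,0],m[0,0])); print('pos',np.round(s['tcp_pos'],4),'head',round(h,1),'shift',np.round(d,3))
    if yaw is not None:
        t=(h-yaw+90)%180-90; print('turn deg',round(t,1),'scaled',round(t/45,3),'(tilt',np.round(m[:2,2],3),') j7',round(s['joints'][6],2))
E
python3 - <<'E'
from h import *
c=r.camera('top'); im=c['image']
a=cv2.resize(im[110:290,90:350],None,fx=3,fy=3,interpolation=cv2.INTER_CUBIC)
cv2.imwrite('pics/t1.png',a[:,:,::-1])
for n,p,z in [('s_or',(163,254),.095),('s_gr',(213,253),.095),('s_bl',(266,248),.095),('knob',(417,255),.12),('jar',(414,254),.088),('cup',(336,185),.074),('stock',(217,191),.099),('pump',(288,135),.1),('tumb',(106,224),.09)]:
    print(n,np.round(at_z(c,p,z),3))
E
```

```text
s_or [0.453 0.283 0.095]
s_gr [0.452 0.162 0.095]
s_bl [0.461 0.033 0.095]
knob [ 0.44  -0.324  0.12 ]
jar [ 0.438 -0.33   0.088]
cup [ 0.612 -0.146  0.074]
stock [0.602 0.149 0.099]
pump [ 0.735 -0.026  0.1  ]
tumb [0.528 0.422 0.09 ]
```

View pics/t1.png

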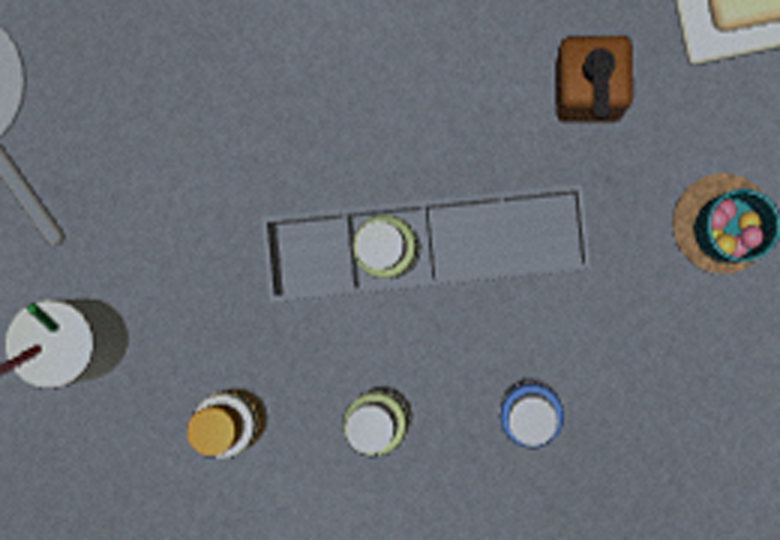

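The crop shows the caddy outline with corners at about (268,220), (578,190), (587,264) and (275,297). The caps are at (212,431), (371,429) and (533,420), the cup mouth at (744,227) and the mat at (722,224). The cup stands on the mat holding about 6–7 pearls.

```bash
python3 - <<'E'
from h import *
c=r.camera('top')
g=lambda x,y,z: at_z(c,(90+x/3-.33,110+y/3-.33),z)
K=[g(*p,.045) for p in [(268,220),(578,190),(587,264),(275,297)]]
print('corners',np.round(K,3).tolist(), [round(np.linalg.norm(K[i]-K[(i+1)%4]),3) for i in range(4)])
m=sum(K)/4; u=((K[0]+K[3])-(K[1]+K[2])); u/=np.linalg.norm(u); print('yaw of row',np.degrees(np.arctan2(u[1],u[0])))
for i,o in enumerate([.102,.034,-.034,-.102]): print('cell',i+1,np.round((m+u*o)[:2],3))
for n,p,z in [('or',(212,431),.095),('gr',(371,429),.095),('bl',(533,420),.095),('cup',(744,227),.074),('mat',(722,224),.004),('stock',(380,246),.099),('pump',(595,80),.1)]: print(n,np.round(g(*p,z),3))
go([.44,-.325,.2],60)
E
```

```text
corners [[0.627, 0.252, 0.045], [0.647, -0.014, 0.045], [0.583, -0.02, 0.045], [0.561, 0.247, 0.045]] [np.float64(0.267), np.float64(0.064), np.float64(0.268), np.float64(0.066)]
yaw of row 94.54004568878004
cell 1 [0.597 0.218]
cell 2 [0.602 0.15 ]
cell 3 [0.607 0.083]
cell 4 [0.613 0.015]
or [0.454 0.29  0.095]
gr [0.453 0.161 0.095]
bl [0.457 0.03  0.095]
cup [ 0.611 -0.15   0.074]
mat [ 0.617 -0.145  0.004]
stock [0.601 0.151 0.099]
pump [ 0.732 -0.026  0.1  ]
pos [ 0.2325 -0.607   0.2407] head 21.0 shift [ 1.964 -1.261  0.271]
turn deg -39.0 scaled -0.868 (tilt [0. 0.] ) j7 -0.21
```

Emit:
carry_out --pt "0.196 -0.126 0 0 1" --pt "0.196 -0.126 0 0 1" --pt "0.196 -0.126 0 0 1" --pt "0.196 -0.126 0 0 1" --pt "0.196 -0.126 0 0 1" --pt "0.196 -0.126 0 0 1" --pt "0.196 -0.126 0 0 1" --pt "0.196 -0.126 0 0 1" --force 25

```text
time: 1.87
tcp_pos: [0.3989, -0.3803, 0.241]
tcp_rot: [0.0, 0.983, 0.182, 0.0]
force: [0.0, -0.2, -0.1]
gripper_width: 1.0
finger_force: 0.0
```

Emit:
carry_out --pt "0.196 -0.126 0 0 1" --pt "0.196 -0.126 0 0 1" --pt "0 0 0 0 1" --pt "0 0 0 0 1"

```text
time: 2.2
tcp_pos: [0.4413, -0.3228, 0.2412]
tcp_rot: [0.0, 0.983, 0.185, 0.001]
force: [-1.1, -0.9, -0.1]
gripper_width: 1.002
finger_force: 0.0
```

```bash
python3 - <<'E'
from h import *
s=r.sense(); c=r.camera('wrist'); cv2.imwrite('pics/w1.png',c['image'][:,:,::-1])
print(c['fovy'],c['cx'],c['cy'],np.round(c['mount'],3).tolist())
for l,z in [('lid',.09),('jar',.05),('cup',.05)]:
    for d in r.find_in(l,c)[:2]: print(l,np.round(d['point']),d['conf'],np.round(wat_z(c,s,d['point'],z),3))
print(np.round(wproj(c,s,[.44,-.325,.12])),'knob top expected'); go([.44,-.325,.12])
E
```

```text
65.70646984690485 251.97238478754005 184.9526981901069 [[0.001, -0.958, -0.286, 0.077], [1.0, 0.001, -0.001, 0.0], [0.001, -0.286, 0.958, -0.145], [0.0, 0.0, 0.0, 1.0]]
lid [253. 174.] 0.86 [ 0.442 -0.324  0.09 ]
jar [251. 123.] 0.6 [ 0.488 -0.303  0.05 ]
cup [171.   7.] 0.65 [ 0.585 -0.167  0.05 ]
[253. 185.] knob top expected
pos [ 0.4384 -0.3269  0.2406] head 20.8 shift [ 0.015 -0.008  0.804]
```

View pics/w1.png

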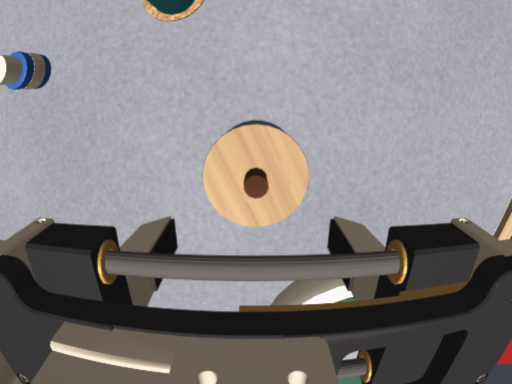

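The wrist view shows the lid disc centred at about (256,175) and the knob at (256,188), within 2 mm of where I expected it. Going down to grip it.

Emit:
carry_out --pt "0 0 0.18 0 0.3" --pt "0 0 0.18 0 0.3" --pt "0 0 0.18 0 0.3" --pt "0 0 0.18 0 0.3" --pt "0 0 0.18 0 0.3" --pt "0 0 0 0 0.3" --pt "0 0 0 0 -1" --pt "0 0 0 0 -1" --force 25

```text
time: 3.07
tcp_pos: [0.4387, -0.3263, 0.1055]
tcp_rot: [-0.0, 0.984, 0.181, -0.0]
force: [-0.1, -0.2, 0.2]
gripper_width: 0.55
finger_force: 0.0
```

Emit:
carry_out --pt "0 0 0 0 -1" --pt "0 0 0 0 -1" --pt "0 0 0 0 -1" --pt "0 0 0 0 -1" --pt "0 0 -0.1 0 -1" --pt "0 0 -0.15 0 -1" --pt "0 0 -0.15 0 -1" --pt "0 0 0 0 -1"

```text
time: 3.73
tcp_pos: [0.4419, -0.3266, 0.1698]
tcp_rot: [0.003, 0.983, 0.182, 0.002]
force: [0.9, -0.1, -0.6]
gripper_width: 0.253
finger_force: 25.0
```

Emit:
carry_out --pt "0.077 -0.202 0 0 -1" --pt "0.077 -0.202 0 0 -1" --pt "0.077 -0.202 0 0 -1" --pt "0.077 -0.202 0 0 -1" --pt "0.077 -0.202 0 0 -1" --pt "0 0 0.1 0 -1" --pt "0 0 0.2 0 -1" --pt "0 0 0.2 0 -1"

```text
time: 4.4
tcp_pos: [0.4402, -0.1629, 0.0906]
tcp_rot: [0.001, 0.983, 0.183, 0.001]
force: [-0.2, -1.5, -1.8]
gripper_width: 0.257
finger_force: 25.0
```

Emit:
carry_out --pt "0 0 0.2 0 -1" --pt "0 0 0.13 0 -1" --pt "0 0 0.04 0 -1" --pt "0 0 0.02 0 -1" --pt "0 0 0.01 0 -1" --pt "0 0 0 0 -1"

```text
time: 4.9
tcp_pos: [0.4373, -0.1617, 0.0315]
tcp_rot: [-0.001, 0.983, 0.182, -0.002]
force: [-7.7, 4.7, 17.5]
gripper_width: 0.255
finger_force: 25.0
```

Emit:
carry_out --pt "0 0 -0.015 0 0" --pt "0 0 0 0 0.3" --pt "0 0 0 0 0.3" --pt "0 0 -0.1 0 0.5" --pt "0 0 -0.25 0 1" --pt "0 0 -0.25 0 1" --pt "0 0 -0.25 0 1" --pt "0 0 -0.25 0 1"

```text
time: 5.57
tcp_pos: [0.439, -0.163, 0.1996]
tcp_rot: [-0.0, 0.983, 0.182, 0.0]
force: [0.5, -0.8, 0.5]
gripper_width: 0.784
finger_force: 0.0
```

Emit:
carry_out --pt "0.17 -0.06 -0.05 0.156 1" --pt "0.17 -0.04 -0.05 0.156 1" --pt "0.17 -0.04 -0.05 0.155 1" --pt "0.17 -0.02 -0.05 0 1" --pt "0.17 0 -0.05 0 1" --pt "0.1 0 0 0 1" --pt "0 0 0 0 1" --pt "0 0 0 0 1"

```text
time: 6.23
tcp_pos: [0.5737, -0.1215, 0.2349]
tcp_rot: [-0.0, 1.0, -0.0, -0.0]
force: [-0.8, -0.6, 0.1]
gripper_width: 1.001
finger_force: 0.0
```

```bash
python3 - <<'E'
from h import *
s=r.sense(); c=r.camera('wrist'); cv2.imwrite('pics/w2.png',c['image'][:,:,::-1])
for l,z in [('lid',.018),('jar',.05),('cup',.06),('mat',.004),('spare1',.06),('stocked1',.06)]:
    for d in r.find_in(l,c)[:3]: print(l,np.round(d['point']),round(d['conf'],2),np.round(wat_z(c,s,d['point'],z),3))
print(np.round(wproj(c,s,[.611,-.15,.074])),np.round(wproj(c,s,[.617,-.145,.004]))); go([.611,-.15,.06],0)
t=r.camera('top'); cv2.imwrite('pics/t2.png',cv2.resize(t['image'][140:290,290:460],None,fx=4,fy=4)[:,:,::-1])
E
```

```text
lid [279. 241.] 0.59 [ 0.463 -0.158  0.018]
jar [383. 224.] 0.71 [ 0.5   -0.293  0.05 ]
cup [276. 133.] 0.83 [ 0.614 -0.148  0.06 ]
cup [108. 141.] 0.62 [0.609 0.048 0.06 ]
mat [255. 106.] 0.89 [ 0.642 -0.125  0.004]
mat [110. 142.] 0.72 [0.6   0.074 0.004]
mat [280. 243.] 0.71 [ 0.452 -0.162  0.004]
spare1 [ 10. 228.] 0.87 [0.484 0.258 0.06 ]
spare1 [129. 232.] 0.63 [0.493 0.035 0.06 ]
spare1 [ 76. 223.] 0.62 [0.501 0.116 0.06 ]
stocked1 [ 43. 153.] 0.77 [0.599 0.152 0.06 ]
[279. 137.] [271. 125.]
pos [ 0.573  -0.1221  0.2355] head -0.1 shift [0.254 0.185 1.17 ]
turn deg -0.1 scaled -0.002 (tilt [-0. -0.] ) j7 -1.63
```

View pics/w2.png

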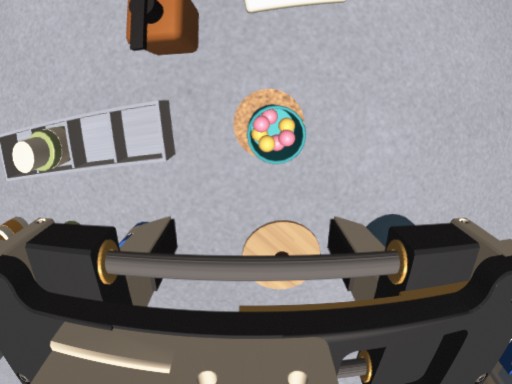

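The wrist view shows the cup mouth centred at (276,134) with 7 pearls in it, and the mat at about (268,122). The lid lies flat at (281,254). Next I check the open jar in the top view.

View pics/t2.png

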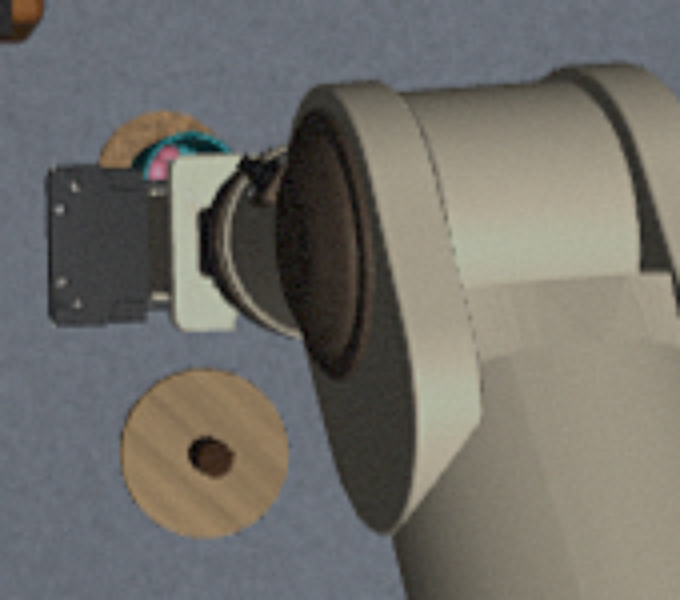

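Emit:
carry_out --pt "0.09 0.058 0.1 0 1" --pt "0.09 0.058 0.1 0 1" --pt "0.09 0.058 0.1 0 1" --pt "0 0 0 0 1" --pt "0 0 0 0 1"

```text
time: 7.05
tcp_pos: [0.6133, -0.1481, 0.1894]
tcp_rot: [-0.0, 1.0, -0.001, -0.001]
force: [-0.6, 0.4, -0.1]
gripper_width: 0.999
finger_force: 0.0
```

```bash
python3 - <<'E'
from h import *
s=r.sense(); go([.613,-.148,.0585],0)
c=r.camera('wrist')
for d in r.find_in('cup',c)[:2]: print(np.round(d['point']),d['conf'],np.round(wat_z(c,s,d['point'],.06),3))
E
```

```text
pos [ 0.6133 -0.1481  0.1894] head -0.1 shift [-0.     0.     0.873]
turn deg -0.1 scaled -0.002 (tilt [-0.002  0.001] ) j7 -1.63
[252. 191.] 0.74 [ 0.602 -0.148  0.06 ]
```

```bash
python3 - <<'E'
from h import *
s=r.sense(); c=r.camera('wrist'); h=cv2.cvtColor(c['image'],cv2.COLOR_RGB2HSV)
m=cv2.inRange(h,(80,90,40),(100,255,255)); m[300:]=0
n,l,st,ce=cv2.connectedComponentsWithStats(m); i=1+np.argmax(st[1:,4]); pts=cv2.findNonZero((l==i).astype(np.uint8)); (p,rad)=cv2.minEnclosingCircle(pts)
print(st[i],p,rad,np.round(wat_z(c,s,p,.074),4),np.round(wproj(c,s,[.613,-.148,.074]),1))
print('edges',[np.round(wat_z(c,s,q,.074),3) for q in [(p[0]-rad,p[1]),(p[0]+rad,p[1])]])
E
```

```text
[ 219  142   66   73 2216] (251.35113525390625, 178.3282928466797) 36.48263931274414 [ 0.6193 -0.1467  0.074 ] [252.7 184.9]
edges [array([ 0.619, -0.113,  0.074]), array([ 0.619, -0.18 ,  0.074])]
```

Emit:
carry_out --pt "0.012 0 0.17 0 1" --pt "0 0 0.2 0 1" --pt "0 0 0.2 0 1" --pt "0 0 0.2 0 1" --pt "0 0 0.1 0 1" --pt "0 0 0 0 -1" --pt "0 0 0 0 -1" --pt "0 0 0 0 -1" --force 10

```text
time: 7.87
tcp_pos: [0.6176, -0.1477, 0.0623]
tcp_rot: [0.0, 1.0, -0.0, 0.002]
force: [-0.2, 0.3, 1.0]
gripper_width: 0.83
finger_force: 0.0
```

Emit:
carry_out --pt "0 0 0 0 -1" --pt "0 0 0 0 -1" --pt "0 0 0 0 -1"

```text
time: 8.12
tcp_pos: [0.6173, -0.148, 0.0619]
tcp_rot: [0.0, 1.0, -0.001, 0.001]
force: [-0.9, 0.4, 5.3]
gripper_width: 0.659
finger_force: 10.0
```

Emit:
carry_out --pt "0 0 -0.05 0 -1" --pt "0 0 -0.1 0 -1" --pt "0 0 -0.15 0 -1" --pt "0 0 -0.2 0 -1" --pt "0 0 -0.2 0 -1" --pt "0 0 -0.1 0 -1" --pt "0 0 0 0 -1"

```text
time: 8.7
tcp_pos: [0.619, -0.1481, 0.1859]
tcp_rot: [0.001, 1.0, -0.0, 0.004]
force: [0.4, 0.1, -0.9]
gripper_width: 0.658
finger_force: 10.0
```

```bash
python3 - <<'E'
from h import *
s=r.sense(); c=r.camera('wrist'); cv2.imwrite('pics/w3.png',c['image'][:,:,::-1])
for d in r.find_in('jar',c)[:2]: print(np.round(d['point']),d['conf'],np.round(wat_z(c,s,d['point'],.06),3))
t=r.camera('scene'); cv2.imwrite('pics/s3.png',cv2.resize(t['image'][60:260,60:320],None,fx=3,fy=3)[:,:,::-1])
go([.53,-.3265,.12],0); print(s['gripper_width'])
E
```

```text
[258. 235.] 0.59 [ 0.564 -0.155  0.06 ]
pos [ 0.6152 -0.1481  0.1796] head -0.1 shift [-0.566  1.19   0.398]
turn deg -0.1 scaled -0.002 (tilt [-0.001 -0.   ] ) j7 -1.64
0.6580715159236703
```

View pics/s3.png

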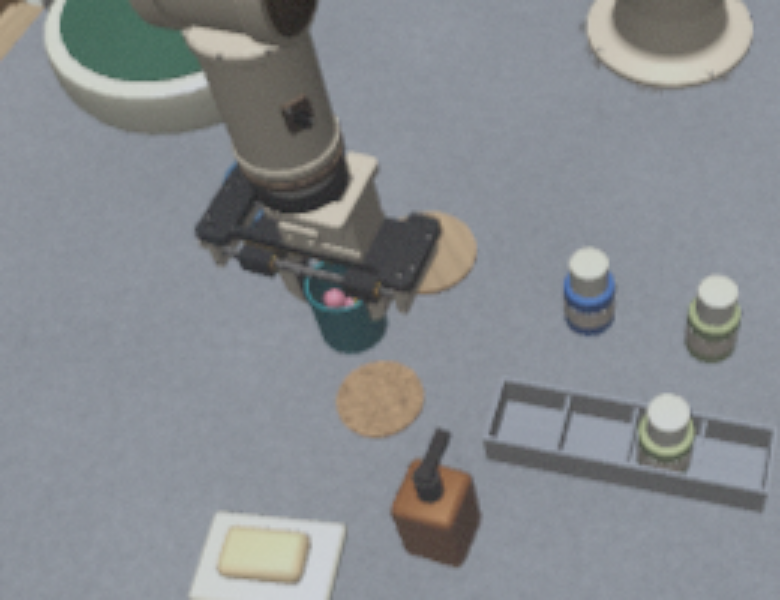

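The scene crop shows the cup held upright with its pearls, off the mat, whose centre is at (381,398). Lid, bottles and caddy are undisturbed. I move beside the jar's +x side.

Emit:
carry_out --pt "-0.04 0.17 0 0 -1" --pt "-0.06 0.17 0 0 -1" --pt "-0.06 0.17 0 0 -1" --pt "-0.06 0.17 0 0 -1" --pt "-0.06 0.17 0 0 -1" --pt "-0.06 0.17 0 0 -1" --pt "-0.04 0.17 0 0 -1" --pt "0 0 0 0 -1"

```text
time: 9.52
tcp_pos: [0.5541, -0.3342, 0.1773]
tcp_rot: [0.001, 1.0, -0.005, -0.003]
force: [-0.7, -1.5, -1.9]
gripper_width: 0.658
finger_force: 10.0
```

```bash
python3 - <<'E'
from h import *
t=r.camera('scene'); cv2.imwrite('pics/s4.png',cv2.resize(t['image'][70:220,60:260],None,fx=4,fy=4)[:,:,::-1])
print('mat',np.round(at_z(t,(60+381/3-.33,60+398/3-.33),.004),4))
print('jar exp',[np.round((proj(t,[.44+dx,-.327+dy,.08])-[60,70])*4) for dx,dy in [(0,0),(.054,0),(-.054,0),(0,.054),(0,-.054)]])
go([.53,-.3265,.12],0)
E
```

```text
mat [ 0.6187 -0.1419  0.004 ]
jar exp [array([364., 202.]), array([334., 252.]), array([392., 154.]), array([425., 216.]), array([303., 187.])]
pos [ 0.5553 -0.3308  0.1774] head -0.5 shift [-0.167 -0.028  0.383]
turn deg -0.5 scaled -0.01 (tilt [-0.005 -0.   ] ) j7 -1.33
```

View pics/s4.png

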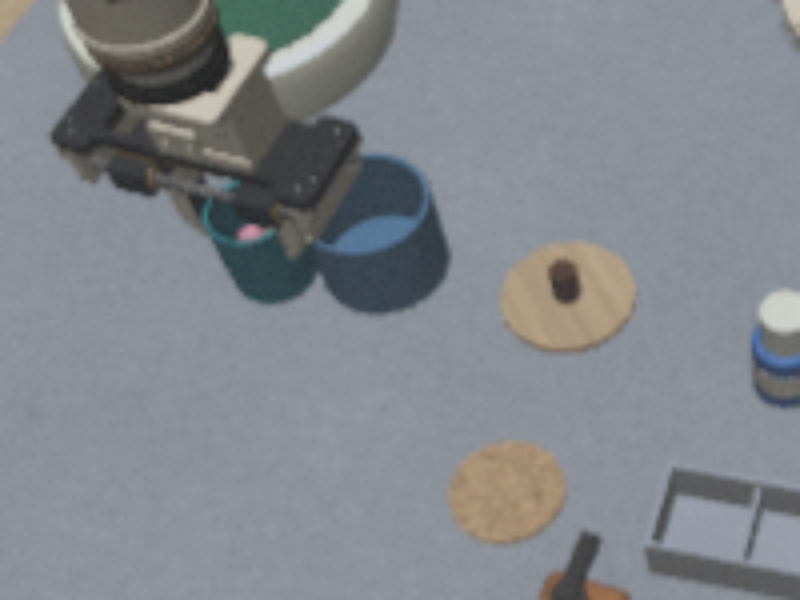

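The jar's rim matches my estimate of centre (0.441,-0.327) within about 3 mm. The cup can't be tilted by the wrist, so I'll swivel it about the pad line: lower it and push it against the jar rim.

Emit:
carry_out --pt "0 -0.027 0.1 0 -1" --pt "0 0 0.13 0 -1" --pt "0 0 0.13 0 -1" --pt "-0.09 0 0.01 0 -1" --pt "-0.08 0 0 0 -1" --pt "-0.03 0 0 0 -1" --pt "-0.03 0 0 0 -1" --pt "-0.03 0 0 0 -1"

```text
time: 10.23
tcp_pos: [0.5214, -0.3211, 0.1248]
tcp_rot: [-0.0, 1.0, 0.0, 0.001]
force: [3.6, 1.3, 0.7]
gripper_width: 0.655
finger_force: 10.0
```

Emit:
carry_out --pt "-0.03 0 0 0 -1" --pt "-0.03 0 0 0 -1" --pt "-0.03 0 0 0 -1" --pt "0 0 0 0 -1"

```text
time: 10.57
tcp_pos: [0.5064, -0.3227, 0.1253]
tcp_rot: [0.001, 1.0, -0.001, 0.001]
force: [3.3, 0.9, 1.8]
gripper_width: 0.658
finger_force: 10.0
```

```bash
python3 - <<'E'
from h import *
s=r.sense(); print(np.round(s['tcp_pos'],4),np.round(s['force'],1),s['gripper_width'])
t=r.camera('scene'); cv2.imwrite('pics/s5.png',cv2.resize(t['image'][80:180,80:213],None,fx=6,fy=6)[:,:,::-1])
E
```

```text
[ 0.5064 -0.3227  0.1253] [3.3 0.9 1.8] 0.6576244287235133
```

View pics/s5.png

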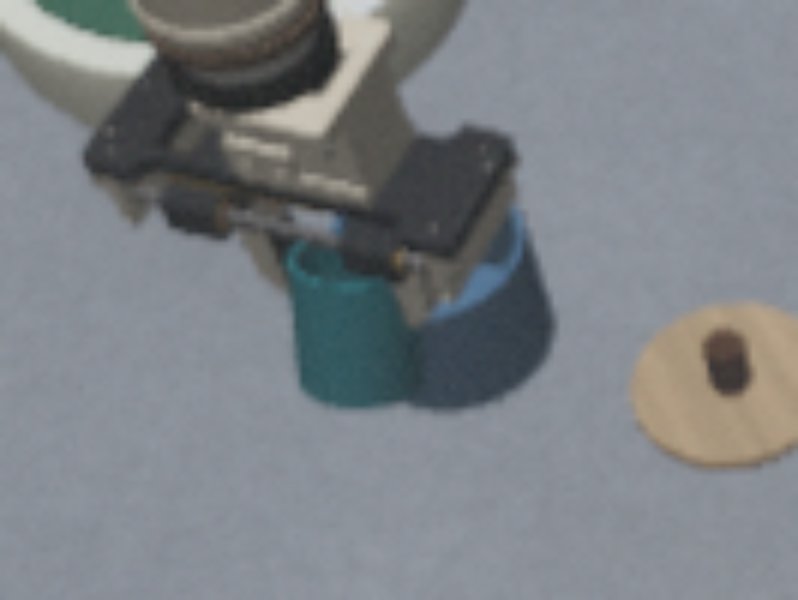

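The cup (at (350,330)) is tilting as planned, its bottom swinging away from the jar and its mouth towards it, with about 3.5 N of contact force. Continuing to near horizontal.

Emit:
carry_out --pt "-0.035 0.015 0 0 -1" --pt "-0.035 0.015 0 0 -1" --pt "-0.035 0 0 0 -1" --pt "-0.035 0 0.01 0 -1" --pt "-0.035 0 0.01 0 -1" --pt "-0.035 0 0.015 0 -1" --pt "-0.035 0 0.02 0 -1" --pt "-0.03 0 0.025 0 -1"

```text
time: 11.28
tcp_pos: [0.4633, -0.327, 0.1121]
tcp_rot: [0.0, 1.0, -0.001, -0.001]
force: [-1.0, -0.2, 4.3]
gripper_width: 0.657
finger_force: 10.0
```

```bash
python3 - <<'E'
from h import *
s=r.sense(); print(np.round(s['tcp_pos'],4),np.round(s['force'],1),s['gripper_width'])
t=r.camera('scene'); cv2.imwrite('pics/s6.png',cv2.resize(t['image'][80:180,80:213],None,fx=6,fy=6)[:,:,::-1])
E
```

```text
[ 0.4633 -0.327   0.1121] [-1.  -0.2  4.3] 0.6567793527037455
```

View pics/s6.png

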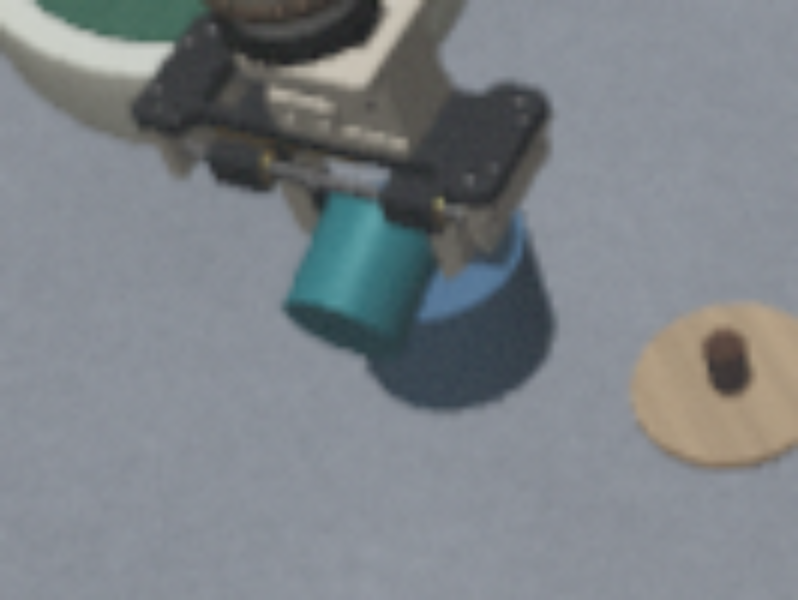

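The cup is now about horizontal over the jar's rim. I press down to tip it past 90° and let the pearls roll out.

Emit:
carry_out --pt "0 0 0.02 0 -1" --pt "0 0 0.02 0 -1" --pt "0 0 0.02 0 -1" --pt "0.01 0 0.02 0 -1" --pt "0.01 0 0.01 0 -1" --pt "0 0 0 0 -1" --pt "0 0 0 0 -1" --pt "0 0 0 0 -1"

```text
time: 12.0
tcp_pos: [0.4655, -0.3273, 0.0982]
tcp_rot: [-0.0, 1.0, -0.001, -0.002]
force: [-3.5, -0.7, 5.9]
gripper_width: 0.658
finger_force: 10.0
```

Emit:
carry_out --pt "0 0.03 0 0 -1" --pt "0 -0.03 0 0 -1" --pt "0 -0.03 0 0 -1" --pt "0 0.03 0 0 -1" --pt "0 0 0 0 -1" --pt "0 0 0 0 -1" --pt "0 0 0 0 -1" --pt "0 0 0 0 -1"

```text
time: 12.67
tcp_pos: [0.4678, -0.3265, 0.0987]
tcp_rot: [-0.0, 1.0, -0.0, -0.0]
force: [0.1, 0.4, 0.5]
gripper_width: 0.656
finger_force: 10.0
```

```bash
python3 - <<'E'
from h import *
s=r.sense(); print(np.round(s['tcp_pos'],4),np.round(s['force'],1),s['gripper_width'])
t=r.camera('scene'); w=r.camera('wrist')
a=cv2.resize(t['image'][80:180,80:213],None,fx=4,fy=4); b=w['image'][:300,120:400]; b=cv2.resize(b,(int(280*400/300)-110,400)) ; cv2.imwrite('pics/s7.png',np.hstack([a,b])[:,:,::-1]); print(a.shape,b.shape)
E
```

```text
[ 0.4678 -0.3265  0.0987] [0.1 0.4 0.5] 0.6557557629824046
(400, 532, 3) (400, 263, 3)
```

View pics/s7.png

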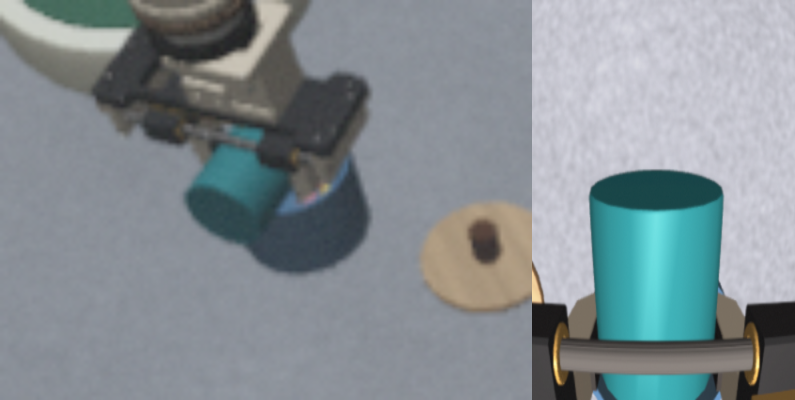

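The cup is past 90° and pink and yellow pearls show inside the jar at about (315,195). The force dropped as it emptied. To right the cup, I drag its lip back against the rim from inside.

Emit:
carry_out --pt "0 0 -0.05 0 -1" --pt "0 0 -0.05 0 -1" --pt "0.075 0 0 0 -1" --pt "0.075 0 0 0 -1" --pt "0.05 0 0.01 0 -1" --pt "0.05 0 0.01 0 -1" --pt "0.033 0 0.02 0 -1" --pt "0.033 0 0.02 0 -1"

```text
time: 13.43
tcp_pos: [0.5162, -0.3263, 0.1043]
tcp_rot: [-0.0, 1.0, -0.0, -0.0]
force: [-1.2, -0.3, -1.2]
gripper_width: 0.653
finger_force: 10.0
```

Emit:
carry_out --pt "0.027 0 0.03 0 -1" --pt "0.027 0 0.03 0 -1" --pt "0.027 0 0.033 0 -1" --pt "0 0 0 0 -1"

```text
time: 13.77
tcp_pos: [0.5276, -0.3261, 0.0896]
tcp_rot: [-0.001, 1.0, -0.0, -0.001]
force: [-0.3, 0.0, -1.4]
gripper_width: 0.657
finger_force: 10.0
```

```bash
python3 - <<'E'
from h import *
s=r.sense(); print(np.round(s['tcp_pos'],4),np.round(s['force'],1),s['gripper_width'])
t=r.camera('scene'); w=r.camera('wrist')
a=cv2.resize(t['image'][80:180,80:213],None,fx=4,fy=4); b=w['image'][:300,120:400]; b=cv2.resize(b,(263,400)) ; cv2.imwrite('pics/s8.png',np.hstack([a,b])[:,:,::-1])
E
```

```text
[ 0.5276 -0.3261  0.0896] [-0.3  0.  -1.4] 0.6565966359963379
```

View pics/s8.png

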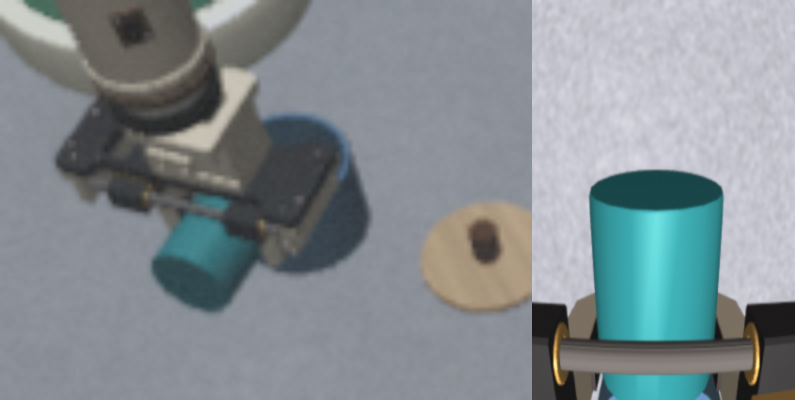

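```bash
cat >> h.py <<'E'
def tilt():
    "cup tilt about tool y, deg, from silhouette's top row in the wrist picture (axis at TCP, 57 mm above cup bottom)"
    s=r.sense(); w=r.camera('wrist'); m=cv2.inRange(cv2.cvtColor(w['image'],cv2.COLOR_RGB2HSV),(80,90,30),(100,255,255)); m[260:]=0
    n,l,st,ce=cv2.connectedComponentsWithStats(m); i=1+np.argmax(st[1:,4]); row=st[i,1]
    M=rot(s['tcp_rot']); ph=np.linspace(0,2*np.pi,72); best=[]
    for th in range(-40,150,2):
        t=np.radians(th); a=np.array([np.sin(t),0,np.cos(t)]); n_=np.array([np.cos(t),0,-np.sin(t)])
        P=[a*b+.031*(np.cos(q)*n_+np.sin(q)*np.array([0,1,0])) for b in (.057,-.013) for q in ph]
        best.append((abs(min(wproj(w,s,s['tcp_pos']+M@p)[1] for p in P)-row),th))
    print('row',row,st[i],'tilt candidates',sorted(best)[:4]); return s
E
python3 -c "
from h import *
s=tilt(); print(s['tcp_pos'],s['force'])"
```

```text
row 128 [  182   128   141   128 16669] tilt candidates [(np.float64(0.05163728976498305), 128), (np.float64(0.17032444851767536), 98), (np.float64(0.3019881425254596), 40), (np.float64(0.6331593998501148), 72)]
[ 0.52731626 -0.32647722  0.09048664] [-0.60076392 -0.54662867 -1.94280498]
```

The wrist view shows the cup unchanged, tilted roughly 95–100° with its bottom facing +x, so the lip slipped past the rim. I'll turn the tool 90° and push the lower bottom edge against the jar from its +y side. First I raise and turn, and count the pearls in the jar.

Emit:
carry_out --pt "0.1 -0.1 -0.2 0.155 -1" --pt "0.1 -0.1 -0.2 0.155 -1" --pt "0.05 -0.1 -0.1 0.155 -1" --pt "0 -0.1 0 0.155 -1" --pt "0 -0.1 0 0.155 -1" --pt "0 0 0 0.155 -1" --pt "0 0 0 0.155 -1" --pt "0 0 0 0.155 -1"

```text
time: 14.58
tcp_pos: [0.5827, -0.2583, 0.1666]
tcp_rot: [-0.0, 0.882, -0.471, 0.0]
force: [0.0, 0.3, -1.2]
gripper_width: 0.656
finger_force: 10.0
```

Emit:
carry_out --pt "0 0 0 0.155 -1" --pt "0 0 0 0.155 -1" --pt "0 0 0 0.155 -1" --pt "0 0 0 0.155 -1" --pt "0 0 0 0.14 -1" --pt "0 0 0 0 -1" --pt "0 0 0 0 -1"

```text
time: 15.17
tcp_pos: [0.5817, -0.2568, 0.1638]
tcp_rot: [0.002, 0.727, -0.686, -0.003]
force: [0.6, 0.1, -1.5]
gripper_width: 0.657
finger_force: 10.0
```

```bash
python3 - <<'E'
from h import *
go([.441,-.175,.16],-90)
s=r.sense(); print(np.round(s['joints'],2))
for n in ['scene','top','wrist']:
    t=r.camera(n); im=t['image']; hsv=cv2.cvtColor(im,cv2.COLOR_RGB2HSV)
    for col,lo,hi in [('pink',(160,60,80),(179,255,255)),('yel',(20,110,110),(32,255,255))]:
        m=cv2.inRange(hsv,lo,hi); k,l,st,ce=cv2.connectedComponentsWithStats(m)
        print(n,col,[(np.round(ce[i]).astype(int).tolist(),int(st[i,4])) for i in range(1,k) if st[i,4]>5])
    print([(np.round(d['point']).tolist(),round(d['conf'],2)) for d in r.find_in('pearl1_center',t)])
    if n=='top':cv2.imwrite('pics/t9.png',im[:,:,::-1])
    if n=='scene':cv2.imwrite('pics/s9.png',im[:,:,::-1])
    if n=='wrist':cv2.imwrite('pics/w9.png',im[:,:,::-1])
tilt()
E
```

```text
pos [ 0.5817 -0.2568  0.1638] head -86.7 shift [-0.598  0.905  0.032]
turn deg 3.3 scaled 0.073 (tilt [-0.006  0.001] ) j7 -2.57
[ 0.16  0.54  0.29  1.67 -0.18  0.97 -2.57]
scene pink [([7, 41], 33), ([158, 125], 36), ([396, 188], 34), ([389, 198], 6)]
scene yel []
[]
top pink [([401, 245], 31), ([406, 261], 83)]
top yel [([144, 239], 118), ([407, 249], 34), ([398, 260], 33)]
[([403.0, 257.0], 0.59)]
wrist pink [([412, 117], 341), ([376, 122], 146), ([373, 141], 6)]
wrist yel [([389, 110], 169), ([408, 136], 146), ([381, 150], 84), ([145, 273], 56), ([360, 265], 11), ([359, 276], 30)]
[([402.0, 113.0], 0.72)]
row 128 [  182   128   142   128 16689] tilt candidates [(np.float64(0.021354234911058256), 70), (np.float64(0.18452963552098822), 42), (np.float64(0.3636053687845333), 98), (np.float64(0.6017182050783418), 100)]
```

```bash
python3 - <<'E'
import cv2,numpy as np
w=cv2.imread('pics/w9.png');t=cv2.imread('pics/t9.png')
a=cv2.resize(w[70:190,320:480],(400,300),interpolation=cv2.INTER_CUBIC); b=cv2.resize(t[210:290,370:477],(400,300),interpolation=cv2.INTER_CUBIC)
c=cv2.resize(t[170:290,80:240],(400,300),interpolation=cv2.INTER_CUBIC); d=cv2.resize(w[100:270,140:367],(400,300))
cv2.imwrite('pics/m1.png',np.vstack([np.hstack([a,b]),np.hstack([c,d])]))
E
```

```text
(no output)
```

View pics/m1.png

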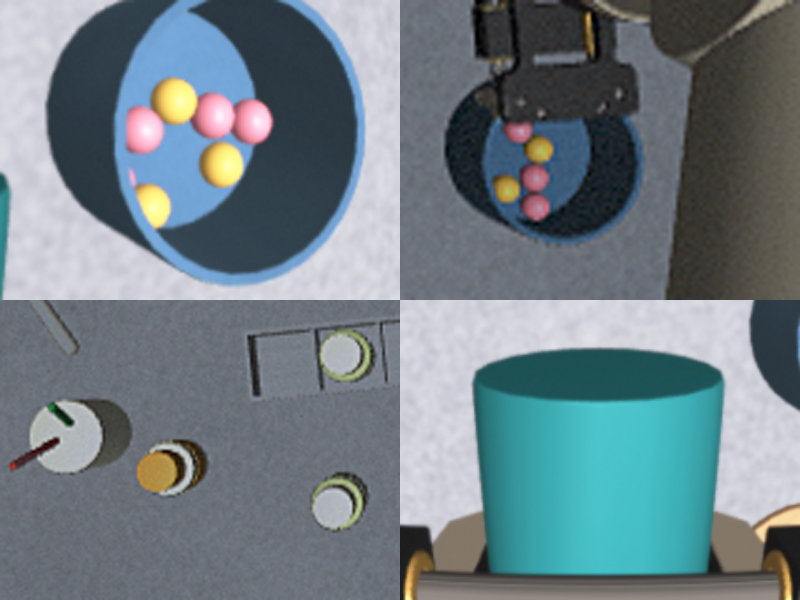

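The wrist crop (top-left) shows all 7 pearls in the jar: 3 yellow, 3 pink and a sliver of the fourth pink. The orange spare was knocked to about (157,472) in the crop, near the tumbler but still standing. The cup (bottom-right) is still level in the pads and close to the palm. To right it, I'll lay it on clear counter and regrip lightly near its mouth so it swings upright.

Emit:
carry_out --pt "0.08 -0.1 0.1 -0.02 -1" --pt "0.08 -0.1 0.15 0 -1" --pt "0.08 -0.107 0.15 0 -1" --pt "0 0 0.15 0 -1" --pt "0 0 0.15 0 -1" --pt "0 0 0.12 0 -1" --pt "0 0 0 0 -1" --pt "0 0 0 0 -1"

```text
time: 16.18
tcp_pos: [0.6274, -0.2911, 0.039]
tcp_rot: [0.001, 0.73, -0.683, -0.004]
force: [-0.2, -0.5, 0.2]
gripper_width: 0.658
finger_force: 10.0
```

Emit:
carry_out --pt "0 0 0.02 0 -1" --pt "0 0 0.02 0 -1" --pt "0 0 0.01 0 -1" --pt "0 0 0 0 -1"

```text
time: 16.52
tcp_pos: [0.6291, -0.291, 0.0335]
tcp_rot: [0.001, 0.731, -0.683, -0.002]
force: [0.5, 0.7, -0.2]
gripper_width: 0.657
finger_force: 10.0
```

```bash
python3 - <<'E'
from h import *
go([.63,-.29,.025],-86)
print(np.round(r.sense()['force'],1)); tilt()
E
```

```text
pos [ 0.6291 -0.291   0.0335] head -86.1 shift [-0.006 -0.007  0.057]
turn deg -0.1 scaled -0.002 (tilt [-0.005  0.002] ) j7 -2.5
[ 0.5  0.7 -0.2]
row 128 [  182   128   142   128 16683] tilt candidates [(np.float64(0.016677880624001773), 70), (np.float64(0.18143397834393227), 42), (np.float64(0.36665677768650085), 98), (np.float64(0.5972988819748366), 126)]
```

Emit:
carry_out --pt "0 0 0.02 0 -1" --pt "0 0 0.02 0 -1" --pt "0 0 0.015 0 -1" --pt "0 0 0 0 -1"

```text
time: 16.9
tcp_pos: [0.6281, -0.2906, 0.0237]
tcp_rot: [0.001, 0.731, -0.683, -0.004]
force: [-0.9, 0.8, -1.5]
gripper_width: 0.659
finger_force: 10.0
```

```bash
python3 - <<'E'
from h import *
go([.63,-.29,.025],-86)
print(np.round(r.sense()['force'],1)); tilt()
E
```

```text
pos [ 0.6281 -0.2906  0.0237] head -86.1 shift [-0.003 -0.013 -0.009]
turn deg -0.1 scaled -0.002 (tilt [-0.007  0.003] ) j7 -2.5
[-0.9  0.8 -1.5]
row 128 [  182   128   142   128 16676] tilt candidates [(np.float64(0.018400461565974524), 70), (np.float64(0.1827292461872787), 42), (np.float64(0.3653760136846813), 98), (np.float64(0.5989948406597136), 126)]
```

Emit:
carry_out --pt "0 0 0.013 0 -1" --pt "0 0 0.013 0 -1" --pt "0 0 0 0 -1" --pt "0 0 0 0 -0.2"

```text
time: 17.28
tcp_pos: [0.6288, -0.291, 0.0208]
tcp_rot: [0.001, 0.731, -0.683, -0.003]
force: [0.8, 0.2, 0.0]
gripper_width: 0.658
finger_force: 10.0
```

Emit:
carry_out --pt "0 0 0 0 0.4" --pt "0 0 0 0 0.4" --pt "0 0 0 0 0.4" --pt "0 0 0 0 0.4"

```text
time: 17.62
tcp_pos: [0.6286, -0.2909, 0.0206]
tcp_rot: [0.001, 0.731, -0.683, -0.003]
force: [-0.1, -0.5, -0.1]
gripper_width: 0.699
finger_force: 0.0
```

```bash
python3 - <<'E'
from h import *
go([.63,-.29,.025],-86); s=r.sense()
print(np.round(s['force'],1),s['gripper_width']); tilt()
E
```

```text
pos [ 0.6286 -0.2909  0.0206] head -86.1 shift [-0.005 -0.01  -0.029]
turn deg -0.1 scaled -0.002 (tilt [-0.006  0.003] ) j7 -2.5
[-0.1 -0.5 -0.1] 0.6985113189664756
row 129 [  180   129   138   127 16374] tilt candidates [(np.float64(0.16432736253523217), 40), (np.float64(0.2979066558676209), 72), (np.float64(0.3925461419750036), 128), (np.float64(0.4397378512135788), 96)]
```

```bash
python3 - <<'E'
from h import *
s=r.sense(); w=r.camera('wrist'); im=w['image']; M=rot(s['tcp_rot'])
hsv=cv2.cvtColor(im,cv2.COLOR_RGB2HSV); print([(y,hsv[y,251].tolist()) for y in range(122,172,3)])
for p,z in [((251,129),.0),((251,156),.062),((251,160),.062),((251,152),.062)]: print(p,z,np.round(M.T@(wat_z(w,s,p,z)-s['tcp_pos']),4))
E
```

```text
[(122, [120, 12, 206]), (125, [120, 12, 206]), (128, [97, 53, 106]), (131, [92, 167, 67]), (134, [91, 165, 68]), (137, [92, 169, 68]), (140, [92, 173, 68]), (143, [92, 177, 69]), (146, [92, 163, 174]), (149, [91, 154, 194]), (152, [91, 155, 193]), (155, [91, 156, 193]), (158, [91, 156, 193]), (161, [92, 156, 194]), (164, [92, 157, 193]), (167, [91, 157, 192]), (170, [92, 157, 193])]
(251, 129) 0.0 [ 0.0606 -0.0005  0.0204]
(251, 156) 0.062 [ 0.0573 -0.0003 -0.0415]
(251, 160) 0.062 [ 0.0559 -0.0003 -0.0415]
(251, 152) 0.062 [ 0.0588 -0.0003 -0.0415]
```

Emit:
carry_out --pt "0 0 -0.065 0 0.4" --pt "-0.035 0 -0.065 0 0.4" --pt "0 0 0 0 0.4" --pt "0 0 0 0 -1" --pt "0 0 0 0 -1" --pt "0 0 0 0 -1" --pt "0 0 0 0 -1" --force 3

```text
time: 18.3
tcp_pos: [0.629, -0.2855, 0.0406]
tcp_rot: [0.001, 0.731, -0.682, -0.003]
force: [0.6, 0.5, 3.3]
gripper_width: 0.66
finger_force: 3.0
```

Emit:
carry_out --pt "0 0 -0.05 0 -1" --pt "0 0 -0.08 0 -1" --pt "0 0 -0.08 0 -1" --pt "0 0 -0.08 0 -1" --pt "0 0 -0.08 0 -1" --pt "0 0 -0.08 0 -1" --pt "0 0 0 0 -1" --pt "0 0 0 0 -1"

```text
time: 18.97
tcp_pos: [0.6295, -0.2862, 0.1092]
tcp_rot: [0.001, 0.731, -0.683, -0.002]
force: [-0.8, 0.2, -1.3]
gripper_width: 0.657
finger_force: 3.0
```

```bash
python3 - <<'E'
from h import *
go([.619,-.142,.09],-86); s=r.sense()
print(np.round(s['force'],1),s['gripper_width'],s['finger_force']); tilt()
E
```

```text
pos [ 0.6295 -0.2862  0.1092] head -86.1 shift [-0.964  0.004  0.13 ]
turn deg -0.1 scaled -0.002 (tilt [-0.003  0.002] ) j7 -2.52
[-0.8  0.2 -1.3] 0.6569004631271692 2.999974926115101
row 137 [  198   137   110   119 10529] tilt candidates [(np.float64(0.0006064501744731388), 28), (np.float64(0.21755030854473034), 80), (np.float64(0.7356767320033555), 86), (np.float64(0.8894042106533391), 84)]
```

```bash
python3 - <<'E'
from h import *
s=r.sense(); w=r.camera('wrist'); hsv=cv2.cvtColor(w['image'],cv2.COLOR_RGB2HSV); print([(y,hsv[y,251].tolist()) for y in range(128,262,5)])
m=cv2.inRange(hsv,(80,90,30),(100,255,255))
print([(y,int(np.flatnonzero(m[y]).min()),int(np.flatnonzero(m[y]).max())) for y in range(138,256,9)])
M=rot(s['tcp_rot'])
for th in (0,20,40,60,75,90):
    t=np.radians(th); a=np.array([np.sin(t),0,np.cos(t)]); n=np.array([np.cos(t),0,-np.sin(t)]); O=s['tcp_pos']+M@np.array([0,0,.009])*1
    f=lambda v:np.round(wproj(w,s,O+M@v)).astype(int).tolist()
    print(th,'bottom far/near',f(a*.065+n*.031),f(a*.065-n*.031),'mouth',f(-a*.005+n*.031),f(-a*.005-n*.031),'width bottom',f(a*.065+np.array([0,.031,0]))[0])
E
```

```text
[(128, [118, 14, 213]), (133, [120, 12, 212]), (138, [92, 169, 113]), (143, [92, 169, 113]), (148, [92, 172, 114]), (153, [91, 170, 114]), (158, [92, 171, 115]), (163, [91, 169, 115]), (168, [92, 169, 115]), (173, [92, 169, 115]), (178, [92, 167, 116]), (183, [91, 167, 116]), (188, [92, 169, 116]), (193, [92, 169, 116]), (198, [92, 170, 117]), (203, [92, 168, 182]), (208, [92, 169, 118]), (213, [92, 169, 118]), (218, [92, 166, 118]), (223, [91, 169, 116]), (228, [92, 171, 116]), (233, [92, 168, 117]), (238, [92, 168, 117]), (243, [92, 170, 117]), (248, [92, 168, 117]), (253, [92, 171, 116]), (258, [9, 24, 75])]
[(138, 241, 263), (147, 224, 280), (156, 216, 409), (165, 212, 401), (174, 211, 294), (183, 209, 296), (192, 207, 298), (201, 205, 299), (210, 203, 301), (219, 201, 303), (228, 199, 306), (237, 198, 307), (246, 199, 305), (255, 205, 299)]
0 bottom far/near [252, 161] [252, 235] mouth [252, 189] [252, 286] width bottom 291
20 bottom far/near [252, 137] [252, 205] mouth [252, 202] [252, 276] width bottom 293
40 bottom far/near [252, 118] [252, 176] mouth [252, 221] [252, 262] width bottom 296
60 bottom far/near [252, 109] [252, 149] mouth [252, 244] [252, 247] width bottom 301
75 bottom far/near [252, 113] [252, 132] mouth [252, 260] [252, 235] width bottom 305
90 bottom far/near [252, 129] [252, 119] mouth [252, 274] [252, 223] width bottom 311
```

The cup has swung to about 20° tilt: the mouth edge at row 203 and bottom edge at row 137 match the 20° prediction. I carry it to the mat, lower it and let the mat press it upright.

Emit:
carry_out --pt "-0.1 0 0 0 -1" --pt "-0.18 0.004 0 0 -1" --pt "-0.2 0 0 0 -1" --pt "-0.2 0 0 0 -1" --pt "-0.18 0 0 0 -1" --pt "-0.13 0 0.05 0 -1" --pt "0 0 0.1 0 -1" --pt "0 0 0.1 0 -1"

```text
time: 19.73
tcp_pos: [0.6187, -0.1356, 0.0699]
tcp_rot: [0.001, 0.732, -0.681, -0.002]
force: [1.2, -2.6, 3.3]
gripper_width: 0.664
finger_force: 3.0
```

Emit:
carry_out --pt "0 0 0.02 0 -1" --pt "0 0 0.02 0 -1" --pt "0 0 0.015 0 -1" --pt "0 0 0.015 0 -1" --pt "0 0 0 0 -1"

```text
time: 20.15
tcp_pos: [0.6171, -0.1394, 0.0599]
tcp_rot: [0.001, 0.73, -0.683, -0.003]
force: [-0.4, 0.2, -0.4]
gripper_width: 0.66
finger_force: 3.0
```

```bash
python3 - <<'E'
from h import *
go([.6187,-.142,.06],-86); s=r.sense(); print(np.round(s['force'],1),s['gripper_width']); 
w=r.camera('wrist'); hsv=cv2.cvtColor(w['image'],cv2.COLOR_RGB2HSV); v=hsv[:,251,2].astype(int); m=cv2.inRange(hsv,(80,90,30),(100,255,255))[:,251]
print('teal rows',np.flatnonzero(m[:270])[[0,-1]],'bright lip rows',[y for y in range(120,260) if m[y] and v[y]>150])
M=rot(s['tcp_rot'])
for th in (0,10,20,30):
    t=np.radians(th); a=np.array([np.sin(t),0,np.cos(t)]); n=np.array([np.cos(t),0,-np.sin(t)]); O=s['tcp_pos']-M[:,2]*.009
    f=lambda v:np.round(wproj(w,s,O+M@v)).astype(int).tolist()
    print(th,f(a*.065+n*.031),'mouth',f(-a*.005+n*.031))
E
```

```text
pos [ 0.6171 -0.1394  0.0599] head -86.2 shift [ 0.018 -0.01  -0.001]
turn deg -0.2 scaled -0.005 (tilt [-0.006  0.002] ) j7 -2.54
[-0.4  0.2 -0.4] 0.6604099131139756
teal rows [160 255] bright lip rows [189, 190, 191, 192, 193, 194, 195, 196, 197, 198, 199, 200, 201, 202, 203, 204, 205, 206, 207, 208, 209, 210, 211, 212, 213, 214, 215, 216, 217, 218, 219, 220, 221, 222, 223, 224, 225, 226, 227, 228, 229, 230, 231, 232, 233, 234, 235, 236, 237]
0 [252, 166] mouth [252, 200]
10 [252, 153] mouth [252, 207]
20 [252, 140] mouth [252, 216]
30 [252, 129] mouth [252, 226]
```

Emit:
carry_out --pt "0 0 0.013 0 -1" --pt "0 0 0.013 0 -1" --pt "0 0 0 0 -1"

```text
time: 20.45
tcp_pos: [0.6176, -0.1382, 0.0561]
tcp_rot: [0.001, 0.731, -0.683, -0.003]
force: [-0.1, -0.6, 0.5]
gripper_width: 0.657
finger_force: 3.0
```

```bash
python3 - <<'E'
from h import *
s=r.sense(); print(s['tcp_pos'],np.round(s['force'],1),s['gripper_width']); 
w=r.camera('wrist'); hsv=cv2.cvtColor(w['image'],cv2.COLOR_RGB2HSV); v=hsv[:,251,2].astype(int); m=cv2.inRange(hsv,(80,90,30),(100,255,255))[:,251]
print('teal rows',np.flatnonzero(m[:270])[[0,-1]],'lip',[y for y in range(120,260) if m[y] and v[y]>150][:2])
M=rot(s['tcp_rot']); print([np.round(M.T@(wat_z(w,s,(251,y),z)-s['tcp_pos']),3) for y,z in [(160,.004),(189,.074)]])
E
```

```text
[ 0.61761391 -0.13816558  0.05612572] [-0.1 -0.6  0.5] 0.6571183538214647
teal rows [160 255] lip [191, 192]
[array([ 0.036, -0.001,  0.052]), array([ 0.038, -0.   , -0.018])]
```

Emit:
carry_out --pt "0 0 0 0 0.45" --pt "0 0 0 0 0.45" --pt "0 0 0 0 0.6" --pt "0 0 0 0 1" --pt "0 0 0 0 1" --pt "0 0 -0.1 0 1" --pt "0 0 -0.2 0 1" --pt "0 0 -0.2 0 1"

```text
time: 21.17
tcp_pos: [0.6169, -0.1375, 0.1308]
tcp_rot: [0.002, 0.731, -0.683, -0.004]
force: [0.9, 0.2, -0.1]
gripper_width: 0.996
finger_force: 0.0
```

Emit:
carry_out --pt "0 0 -0.2 0 1" --pt "0 0 -0.2 -0.155 1" --pt "0 0 0 -0.155 1" --pt "0 0 0 -0.155 1" --pt "0 0 0 -0.155 1" --pt "0 0 0 -0.155 1" --pt "0 0 0 -0.155 1" --pt "0 0 0 -0.155 1"

```text
time: 21.83
tcp_pos: [0.6184, -0.1379, 0.1912]
tcp_rot: [-0.0, 0.949, -0.317, -0.003]
force: [0.2, -0.3, 0.4]
gripper_width: 1.0
finger_force: 0.0
```

```bash
python3 - <<'E'
from h import *
s=r.sense(); w=r.camera('wrist'); cv2.imwrite('pics/w10.png',w['image'][:,:,::-1])
hsv=cv2.cvtColor(w['image'],cv2.COLOR_RGB2HSV); m=cv2.inRange(hsv,(80,90,30),(100,255,255)); m[260:]=0
k,l,st,ce=cv2.connectedComponentsWithStats(m); i=1+np.argmax(st[1:,4]); print(st[i],ce[i])
print('expect cup top',[np.round(wproj(w,s,[.618+dx,-.144+dy,.074])) for dx,dy in [(0,0),(.031,0),(-.031,0),(0,.031),(0,-.031)]])
print(r.find_in('cup',w)[:2],r.find_in('lid',w)[:2])
for d in r.find_in('lid',w)[:1]: print(np.round(wat_z(w,s,d['point'],.018),3))
go([.44,-.163,.15],0)
t=r.camera('scene'); cv2.imwrite('pics/s10.png',t['image'][:,:,::-1])
E
```

```text
[ 225  138   67   73 3698] [257.71606274 174.98431585]
expect cup top [array([257., 180.]), array([236., 153.]), array([277., 205.]), array([230., 199.]), array([285., 160.])]
[{'point': [258.3, 176.1], 'conf': 0.67}, {'point': [175.0, 237.7], 'conf': 0.53}] [{'point': [327.7, 284.5], 'conf': 0.92}]
[ 0.431 -0.125  0.018]
pos [ 0.6184 -0.1381  0.1912] head -37.5 shift [-0.841  0.855  0.281]
turn deg -37.5 scaled -0.833 (tilt [-0.006  0.003] ) j7 -1.82
```

Emit:
carry_out --pt "0 0 0 -0.14 1" --pt "0 0 0 -0.14 1" --pt "0 0 0 -0.14 1" --pt "0 0 0 -0.14 1" --pt "0 0 0 -0.14 1" --pt "0 0 0 -0.14 1" --pt "0 0 0 0 1"

```text
time: 22.67
tcp_pos: [0.6184, -0.138, 0.1911]
tcp_rot: [-0.001, 1.0, 0.005, -0.003]
force: [0.2, 0.4, -0.6]
gripper_width: 1.0
finger_force: 0.0
```

Emit:
carry_out --pt "-0.2 0.02 0 0 1" --pt "-0.2 0.03 0 0 1" --pt "-0.2 0.03 0 0 1" --pt "-0.2 0.03 0 0 1" --pt "-0.2 0.03 0 0 1" --pt "-0.19 0.025 0 0 1" --pt "0 0 0 0 1" --pt "0 0 0 0 1"

```text
time: 23.33
tcp_pos: [0.4391, -0.1647, 0.1924]
tcp_rot: [-0.002, 1.0, 0.001, -0.003]
force: [1.0, -0.2, 1.0]
gripper_width: 1.002
finger_force: 0.0
```

```bash
cat >> h.py <<'E'
def knob(w,s,z):
    "dark-brown knob top and disc in the wrist picture -> world at height z"
    hsv=cv2.cvtColor(w['image'],cv2.COLOR_RGB2HSV); d=cv2.inRange(hsv,(5,70,90),(22,200,255)); d[270:]=0
    k,l,st,ce=cv2.connectedComponentsWithStats(d); i=1+np.argmax(st[1:,4]); x,y,a,b=st[i,:4]
    g=cv2.inRange(hsv,(0,50,20),(20,255,110)); q=np.zeros_like(g); q[y:y+b,x:x+a]=g[y:y+b,x:x+a]
    k2,l2,st2,ce2=cv2.connectedComponentsWithStats(q); j=1+np.argmax(st2[1:,4])
    print('disc bbox',st[i],'knob',st2[j],ce2[j],'disc->',np.round(wat_z(w,s,(x+a/2,y+b/2),z+.008),4))
E
python3 - <<'E'
from h import *
s=r.sense(); w=r.camera('wrist'); knob(w,s,.008); print('exp knob top',wproj(w,s,[.439,-.163,.048]),'disc',wproj(w,s,[.439,-.163,.016])); go([.439,-.163,.0335],0)
E
```

```text
disc bbox [ 201  121   99   96 7296] knob [240 162  21  26 440] [250.15681818 174.69090909] disc-> [ 0.4379 -0.1627  0.016 ]
exp knob top [250.47371615 175.56022584] disc [250.72751861 168.0540839 ]
pos [ 0.4407 -0.1644  0.1926] head 0.3 shift [-0.007 -0.007  1.061]
turn deg 0.3 scaled 0.007 (tilt [-0.004  0.003] ) j7 -1.16
```

Emit:
carry_out --pt "-0.015 -0.008 0.2 0 0.3" --pt "0 0 0.22 0 0.3" --pt "0 0 0.22 0 0.3" --pt "0 0 0.22 0 0.3" --pt "0 0 0.15 0 0.3" --pt "0 0 0.04 0 0.3" --pt "0 0 0 0 -1" --pt "0 0 0 0 -1" --force 25

```text
time: 24.05
tcp_pos: [0.4382, -0.1631, 0.035]
tcp_rot: [-0.001, 1.0, 0.004, -0.003]
force: [-0.6, -0.6, -0.1]
gripper_width: 0.554
finger_force: 0.0
```

Emit:
carry_out --pt "0 0 0 0 -1" --pt "0 0 0 0 -1" --pt "0 0 0 0 -1" --pt "0 0 -0.1 0 -1" --pt "0 0 -0.2 0 -1" --pt "0 0 -0.25 0 -1" --pt "0 0 -0.25 0 -1" --pt "0 0 -0.08 0 -1"

```text
time: 24.72
tcp_pos: [0.4405, -0.1643, 0.1721]
tcp_rot: [-0.001, 1.0, 0.004, 0.001]
force: [1.0, -1.4, -1.1]
gripper_width: 0.247
finger_force: 25.0
```

Emit:
carry_out --pt "0 0.2 0 0 -1" --pt "0 0.2 0 0 -1" --pt "0 0.2 0 0 -1" --pt "0 0.2 0 0 -1" --pt "0 0.1 0 0 -1" --pt "0 0 0 0 -1" --pt "0 0 0 0 -1"

```text
time: 25.3
tcp_pos: [0.4386, -0.2989, 0.1667]
tcp_rot: [-0.001, 1.0, 0.003, -0.003]
force: [-0.0, 0.4, -1.8]
gripper_width: 0.251
finger_force: 25.0
```

```bash
python3 - <<'E'
from h import *
s=r.sense(); w=r.camera('wrist'); im=w['image']; cv2.imwrite('pics/w11.png',im[:,:,::-1])
go([.441,-.327,.108],0); print(s['gripper_width'],np.round(s['force'],1)); knob(w,s,s['tcp_pos'][2]-.027)
t=r.camera('top'); cv2.imwrite('pics/t11.png',t['image'][:,:,::-1])
for P in [(.441,-.327)]: print([np.round(wproj(w,s,[P[0]+dx,P[1]+dy,.08])) for dx,dy in [(.054,0),(0,.054),(0,-.054)]])
E
```

```text
pos [ 0.4389 -0.2975  0.1665] head 0.5 shift [0.015 0.198 0.389]
turn deg 0.5 scaled 0.011 (tilt [-0.006  0.003] ) j7 -0.83
0.250842986375534 [-0.   0.4 -1.8]
disc bbox [  170   134   166    96 11808] knob [227 205  52  25 811] [252.22318126 219.14426634] disc-> [ 0.4686 -0.2996  0.1477]
[array([288., 125.]), array([220., 191.]), array([349., 192.])]
```

Emit:
carry_out --pt "0.003 0.1 0 0 -1" --pt "0 0.093 0 0 -1" --pt "0 0 0.1 0 -1" --pt "0 0 0.13 0 -1" --pt "0 0 0.1 0 -1" --pt "0 0 0.03 0 -1" --pt "0 0 0.02 0 -1" --pt "0 0 0 0 -1"

```text
time: 26.07
tcp_pos: [0.4422, -0.3257, 0.1123]
tcp_rot: [-0.001, 1.0, 0.006, -0.001]
force: [-1.9, 3.4, 18.3]
gripper_width: 0.254
finger_force: 25.0
```

```bash
python3 - <<'E'
from h import *
s=r.sense(); go([.4395,-.3265,.107],0); print(np.round(s['force'],1),s['gripper_width'])
E
```

```text
pos [ 0.4422 -0.3257  0.1123] head 0.7 shift [-0.018  0.005  0.035]
turn deg 0.7 scaled 0.015 (tilt [-0.001  0.003] ) j7 -0.74
[-1.9  3.4 18.3] 0.25402694039071927
```

```bash
python3 - <<'E'
from h import *
from scipy.optimize import minimize
w=r.camera('wrist'); im=cv2.imread('pics/w9.png')[:,:,::-1].copy(); s=dict(tcp_pos=np.array([.5817,-.2568,.1638]),tcp_rot=[.002,.727,-.686,-.003])
hsv=cv2.cvtColor(im,cv2.COLOR_RGB2HSV)
# rim: bright blue, thin; distance transform to it
m=cv2.inRange(hsv,(102,90,150),(118,255,255)); m[:, :320]=0; m[200:]=0
print(m.sum()//255)
ph=np.linspace(0,2*np.pi,90)
best=[]
for x in np.arange(.425,.460,.001):
  for y in np.arange(-.342,-.312,.001):
    n=0
    for q in ph:
        p=np.round(wproj(w,s,[x+.0515*np.cos(q),y+.0515*np.sin(q),.08])).astype(int)
        if 0<=p[0]<512 and 0<=p[1]<384: n+=m[p[1],p[0]]>0
    best.append((n,round(x,4),round(y,4)))
best.sort(reverse=True); b=best[:12]; print(b[:4],np.mean([(q[1],q[2]) for q in b],0))
E
```

```text
3251
[(np.int64(90), np.float64(0.44), np.float64(-0.328)), (np.int64(90), np.float64(0.44), np.float64(-0.329)), (np.int64(90), np.float64(0.439), np.float64(-0.328)), (np.int64(90), np.float64(0.439), np.float64(-0.329))] [ 0.44   -0.3285]
```

Emit:
carry_out --pt "0 0 -0.05 0 -1" --pt "0 0 -0.08 0 -1" --pt "0 0 0 0 -1" --pt "0 0 0 0 -1"

```text
time: 26.45
tcp_pos: [0.4403, -0.3267, 0.1295]
tcp_rot: [-0.001, 1.0, 0.005, -0.002]
force: [-0.0, 0.2, -1.2]
gripper_width: 0.257
finger_force: 25.0
```

```bash
python3 - <<'E'
from h import *
s=r.sense(); w=r.camera('wrist'); M=rot(s['tcp_rot'])
hsv=cv2.cvtColor(w['image'],cv2.COLOR_RGB2HSV); d=cv2.inRange(hsv,(5,70,90),(22,200,255)); d[270:]=0
k,l,st,ce=cv2.connectedComponentsWithStats(d); i=1+np.argmax(st[1:,4]); L=(l==i)
print(st[i],[(y,np.flatnonzero(L[y]).min(),np.flatnonzero(L[y]).max()) for y in range(st[i,1],230,8)])
print('near edge row',np.flatnonzero(L[:,252])[[0,-1]])
for off in (.015,.019,.023):
  P=[wproj(w,s,s['tcp_pos']+M@np.array([.056*np.cos(q),.056*np.sin(q),off])) for q in np.linspace(0,2*np.pi,180)]; P=np.array(P)
  print(off,'far row',P[:,1].min().round(1),'width',P[:,0].min().round(1),P[:,0].max().round(1), 'row of widest',P[P[:,0].argmin(),1].round())
go([.44,-.3285,.107],0)
cv2.imwrite('pics/m2.png',cv2.resize(w['image'][90:290,130:380],None,fx=3,fy=3)[:,:,::-1])
E
```

```text
[  166   140   173    92 11646] [(140, np.int64(239), np.int64(264)), (148, np.int64(213), np.int64(290)), (156, np.int64(199), np.int64(304)), (164, np.int64(191), np.int64(314)), (172, np.int64(183), np.int64(321)), (180, np.int64(177), np.int64(327)), (188, np.int64(173), np.int64(331)), (196, np.int64(170), np.int64(334)), (204, np.int64(167), np.int64(336)), (212, np.int64(167), np.int64(338)), (220, np.int64(166), np.int64(338)), (228, np.int64(167), np.int64(337))]
near edge row [140 214]
0.015 far row 137.9 width 159.7 343.1 row of widest 220.0
0.019 far row 137.0 width 161.5 341.3 row of widest 220.0
0.023 far row 136.1 width 163.3 339.6 row of widest 218.0
pos [ 0.4398 -0.3265  0.1289] head 0.6 shift [0.002 0.014 0.146]
turn deg 0.6 scaled 0.013 (tilt [-0.005  0.003] ) j7 -0.75
```

View pics/m2.png

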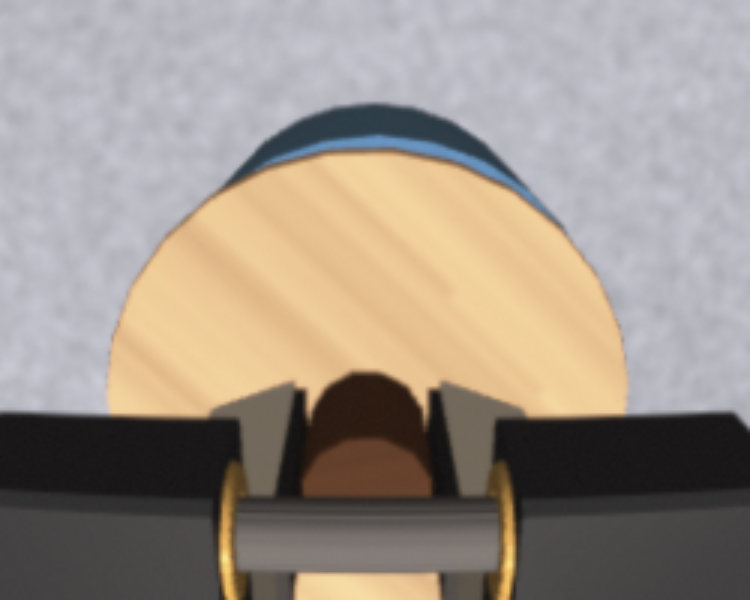

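The view shows the lid held level just above the jar, with the rim crescent visible at (375,145). The lid sits slightly to the left, so it needs about 2 mm towards tool +y. Its size shows it rides lower in the grip than I assumed, so the 18 N contact was probably the seated position. I centre it and lower it in small steps.

Emit:
carry_out --pt "0.012 0.014 0 0 -1" --pt "0 0 0.04 0 -1" --pt "0 0 0.03 0 -1" --pt "0 0 0 0 -1"

```text
time: 26.83
tcp_pos: [0.4403, -0.3284, 0.1165]
tcp_rot: [-0.002, 1.0, 0.005, -0.004]
force: [-0.9, -0.7, -2.9]
gripper_width: 0.255
finger_force: 25.0
```

Emit:
carry_out --pt "0 0 0.012 0 -1" --pt "0 0 0 0 -1"

```text
time: 27.0
tcp_pos: [0.4409, -0.3289, 0.1157]
tcp_rot: [-0.002, 1.0, 0.005, -0.003]
force: [0.0, 0.3, -2.5]
gripper_width: 0.252
finger_force: 25.0
```

Emit:
carry_out --pt "0 0 0.012 0 -1" --pt "0 0 0 0 -1"

```text
time: 27.17
tcp_pos: [0.4412, -0.329, 0.1143]
tcp_rot: [-0.001, 1.0, 0.005, -0.003]
force: [-0.8, -0.4, -1.2]
gripper_width: 0.254
finger_force: 25.0
```

Emit:
carry_out --pt "0 0 0.01 0 -1" --pt "0 0 0 0 -1"

```text
time: 27.33
tcp_pos: [0.4413, -0.329, 0.113]
tcp_rot: [-0.001, 1.0, 0.005, -0.003]
force: [-0.5, 0.5, -1.1]
gripper_width: 0.253
finger_force: 25.0
```

Emit:
carry_out --pt "0 0 0.012 0 -1" --pt "0 0 0 0 -1"

```text
time: 27.5
tcp_pos: [0.4414, -0.3291, 0.1124]
tcp_rot: [-0.001, 1.0, 0.005, -0.003]
force: [-2.5, 2.2, 7.6]
gripper_width: 0.256
finger_force: 25.0
```

Emit:
carry_out --pt "0 0 0.012 0 -1" --pt "0 0 0 0 -1"

```text
time: 27.67
tcp_pos: [0.4416, -0.3292, 0.112]
tcp_rot: [-0.002, 1.0, 0.005, -0.002]
force: [-4.6, 5.2, 20.1]
gripper_width: 0.256
finger_force: 25.0
```

Emit:
carry_out --pt "0 0 0.012 0 -1" --pt "0 0 0 0 -1"

```text
time: 27.83
tcp_pos: [0.4423, -0.3292, 0.111]
tcp_rot: [-0.002, 1.0, 0.005, -0.001]
force: [-5.8, 6.0, 26.1]
gripper_width: 0.258
finger_force: 25.0
```

Emit:
carry_out --pt "0 0 -0.025 0 -0.5" --pt "0 0 0 0 0" --pt "0 0 0 0 0" --pt "0 0 0 0 0" --pt "0 0 -0.15 0 0" --pt "0 0 -0.25 0 0.5" --pt "0 0 -0.25 0 1" --pt "0 0 0 0 1"

```text
time: 28.5
tcp_pos: [0.4451, -0.3324, 0.2154]
tcp_rot: [0.002, 1.0, 0.004, 0.002]
force: [0.4, -1.0, -0.3]
gripper_width: 0.667
finger_force: 0.0
```

```bash
python3 - <<'E'
from h import *
s=r.sense(); w=r.camera('wrist'); print(s['tcp_pos'])
hsv=cv2.cvtColor(w['image'],cv2.COLOR_RGB2HSV); d=cv2.inRange(hsv,(5,60,90),(22,200,255)); d[275:]=0
k,l,st,ce=cv2.connectedComponentsWithStats(d); i=1+np.argmax(st[1:,4]); print(st[i])
for c in [(.44,-.3285),(.441,-.329)]:
  for z in (.088,.096):
    P=np.array([wproj(w,s,[c[0]+.056*np.cos(q),c[1]+.056*np.sin(q),z]) for q in np.linspace(0,2*np.pi,180)])
    print(c,z,'x',P[:,0].min().round(1),P[:,0].max().round(1),'w',np.ptp(P[:,0]).round(1),'y',P[:,1].min().round(1),P[:,1].max().round(1))
t=r.camera('scene'); hs=cv2.cvtColor(t['image'],cv2.COLOR_RGB2HSV); d=cv2.inRange(hs,(5,60,80),(22,200,255)); k,l,st,ce=cv2.connectedComponentsWithStats(d)
print('scene',[(st[i].tolist()) for i in range(1,k) if st[i,4]>150])
for z in (.088,.096):
    P=np.array([proj(t,[.44+.056*np.cos(q),-.3285+.056*np.sin(q),z]) for q in np.linspace(0,2*np.pi,90)]); print(z,P.min(0).round(1),P.max(0).round(1))
cv2.imwrite('pics/w12.png',w['image'][:,:,::-1])
E
```

```text
[ 0.4451294  -0.33240777  0.21541379]
[ 192  129  114  111 9739]
(0.44, -0.3285) 0.088 x 189.4 305.0 w 115.6 y 127.8 238.9
(0.44, -0.3285) 0.096 x 187.8 306.5 w 118.7 y 128.7 242.4
(0.441, -0.329) 0.088 x 189.9 305.6 w 115.7 y 126.8 238.0
(0.441, -0.329) 0.096 x 188.2 307.1 w 118.8 y 127.6 241.6
scene [[0, 42, 73, 92, 2061], [133, 107, 34, 26, 653], [346, 176, 16, 17, 201], [172, 183, 29, 23, 205], [191, 213, 26, 35, 446]]
0.088 [132.2 105.7] [167.4 132.2]
0.096 [131.4 104. ] [166.9 130.5]
```

Lid disc measures 114 x 111 px in the wrist view, against 115.6 x 111.1 predicted for a seated lid, so it is on properly. Now the bottles.

Emit:
carry_out --pt "0.01 -0.2 0 0 1" --pt "0.01 -0.24 0 0 1" --pt "0.01 -0.24 0 0 1" --pt "0.01 -0.24 0 0 1" --pt "0.01 -0.24 0 0 1" --pt "0.01 -0.24 0 0 1" --pt "0.01 -0.24 0 0 1" --pt "0.01 -0.24 0 0 1"

```text
time: 29.27
tcp_pos: [0.4497, -0.0453, 0.2081]
tcp_rot: [-0.001, 1.0, 0.005, -0.004]
force: [1.0, 0.1, 0.7]
gripper_width: 0.999
finger_force: 0.0
```

Emit:
carry_out --pt "0 -0.24 0 0 1" --pt "0 -0.24 0 0 1" --pt "0 -0.05 0 -0.15 1" --pt "0 0 0 -0.15 1" --pt "0 0 0 -0.15 1" --pt "0 0 0 -0.15 1" --pt "0 0 0 -0.15 1" --pt "0 0 0 -0.15 1"

```text
time: 29.93
tcp_pos: [0.4491, 0.0324, 0.208]
tcp_rot: [-0.003, 0.935, 0.353, -0.004]
force: [-0.0, -0.2, -0.3]
gripper_width: 1.003
finger_force: 0.0
```

Emit:
carry_out --pt "0 0 0 -0.15 1" --pt "0 0 0 -0.15 1" --pt "0 0 0 -0.15 1" --pt "0 0 0 -0.15 1" --pt "0 0 0 -0.15 1" --pt "0 0 0 -0.15 1" --pt "0 0 0 -0.15 1" --pt "0 0 0 -0.14 1"

```text
time: 30.6
tcp_pos: [0.4491, 0.0323, 0.208]
tcp_rot: [-0.004, 0.676, 0.737, -0.002]
force: [0.5, 0.6, 0.4]
gripper_width: 1.002
finger_force: 0.0
```

```bash
cat >> h.py <<'E'
def cap(w,s,P,ztop,Rr=.020,win=.03,pr=True):
    "refine a cap's centre near world P: best edge-contrast circle in the wrist picture at height ztop"
    g=cv2.GaussianBlur(cv2.cvtColor(w['image'],cv2.COLOR_RGB2LAB),(3,3),0).astype(float); ph=np.linspace(0,2*np.pi,48,endpoint=False); best=[]
    def samp(x,y,rr):
        p=np.array([wproj(w,s,[x+rr*np.cos(q),y+rr*np.sin(q),ztop]) for q in ph]).round().astype(int); p[:,0]=p[:,0].clip(0,511); p[:,1]=p[:,1].clip(0,383); return g[p[:,1],p[:,0]]
    for st,wd in ((.004,win),(.001,.005)):
        c0=P if not best else best[0][1]; best=[]
        for x in np.arange(c0[0]-wd,c0[0]+wd+1e-6,st):
            for y in np.arange(c0[1]-wd,c0[1]+wd+1e-6,st):
                best.append((np.median(np.linalg.norm(samp(x,y,Rr-.003)-samp(x,y,Rr+.003),axis=1))-samp(x,y,Rr*.6).std(0).sum(),(x,y)))
        best.sort(reverse=True)
    print('cap',np.round(best[0][1],4),'score',round(best[0][0],1)); return best[0][1]
E
python3 - <<'E'
from h import *
t=r.camera('top'); print([(np.round(d['point']).tolist(),round(d['conf'],2)) for d in r.find_in('spare1',t)])
hsv=cv2.cvtColor(t['image'],cv2.COLOR_RGB2HSV)
for nm,m in [('or',cv2.inRange(hsv,(12,110,110),(25,255,255))),('wh',cv2.inRange(hsv,(0,0,165),(179,60,255)))]:
    m[:150]=0; k,l,st,ce=cv2.connectedComponentsWithStats(m); print(nm,[(ce[i].round(1).tolist(),int(st[i,4]),np.round(at_z(t,ce[i],.095)[:2],3).tolist()) for i in range(1,k) if 40<st[i,4]<600])
s=r.sense(); w=r.camera('wrist'); cap(w,s,(.457,.03),.095); go([.457,.03,.078],94.5); print(np.round(s['joints'],2))
E
```

```text
[([216.0, 249.0], 0.76), ([148.0, 237.0], 0.72), ([267.0, 247.0], 0.71)]
or [([142.4, 238.3], 201, [0.492, 0.333])]
wh [([215.7, 191.4], 193, [0.602, 0.153]), ([106.5, 224.8], 530, [0.526, 0.419]), ([150.5, 236.3], 78, [0.496, 0.313]), ([266.9, 247.4], 108, [0.463, 0.031]), ([212.7, 253.0], 193, [0.452, 0.163]), ([319.4, 343.2], 392, [0.23, -0.09]), ([249.5, 353.5], 381, [0.209, 0.079])]
cap [0.458 0.035] score 81.2
pos [0.4495 0.0322 0.2084] head 94.4 shift [-0.021  0.056  0.869]
turn deg -0.1 scaled -0.002 (tilt [-0.008  0.002] ) j7 -0.03
[-0.21  0.16  0.08  2.07 -0.02  0.92 -0.03]
```

Emit:
carry_out --pt "0 0.05 0.2 0 1" --pt "0 0 0.22 0 1" --pt "0 0 0.22 0 1" --pt "0 0 0.17 0 1" --pt "0 0 0.06 0 1" --pt "0 0 0 0 -1" --pt "0 0 0 0 -1" --pt "0 0 0 0 -1" --force 20

```text
time: 31.42
tcp_pos: [0.4583, 0.0333, 0.0805]
tcp_rot: [-0.002, 0.679, 0.734, -0.0]
force: [0.3, 0.5, -0.3]
gripper_width: 0.832
finger_force: 0.0
```

Emit:
carry_out --pt "0 0 0 0 -1" --pt "0 0 0 0 -1" --pt "0 0 0 0 -1" --pt "0 0 0 0 -1" --pt "0 0 0 0 -1"

```text
time: 31.83
tcp_pos: [0.4575, 0.0333, 0.0797]
tcp_rot: [-0.003, 0.678, 0.735, -0.001]
force: [0.1, -0.1, 0.7]
gripper_width: 0.47
finger_force: 0.0
```

Emit:
carry_out --pt "0 0 -0.1 0 -1" --pt "0 0 -0.2 0 -1" --pt "0 0 -0.22 0 -1" --pt "0 0 -0.08 0 -1" --pt "0 0 0 0 -1" --pt "0 0 0 0 -1"

```text
time: 32.33
tcp_pos: [0.4579, 0.0331, 0.1695]
tcp_rot: [-0.003, 0.678, 0.735, -0.0]
force: [-0.9, 0.3, -0.3]
gripper_width: 0.43
finger_force: 19.9
```

```bash
python3 - <<'E'
from h import *
s=r.sense(); print(s['gripper_width'],s['finger_force'],np.round(s['force'],1)); go([.613,.015,.15],94.5)
w=r.camera('wrist'); print(np.round(wproj(w,s,[.613,.015,.045])),np.round(wproj(w,s,[.607,.083,.045]))); cap(w,s,s['tcp_pos'][:2],s['tcp_pos'][2]+.017,win=.012)
cv2.imwrite('pics/w13.png',w['image'][:,:,::-1])
E
```

```text
0.4297368638860982 19.926108419895172 [-0.9  0.3 -0.3]
pos [0.4579 0.0331 0.1695] head 94.6 shift [-0.203  1.022  0.125]
turn deg 0.1 scaled 0.002 (tilt [-0.004  0.003] ) j7 -0.02
[397. 210.] [405. 146.]
cap [0.4569 0.0361] score 48.8
```

```bash
python3 - <<'E'
from h import *
s=r.sense(); w=r.camera('wrist'); im=w['image']; hsv=cv2.cvtColor(im,cv2.COLOR_RGB2HSV)
b=cv2.inRange(hsv,(105,120,90),(122,255,255)); k,l,st,ce=cv2.connectedComponentsWithStats(b); print('blue',[(st[i].tolist()) for i in range(1,k) if st[i,4]>40])
for zt in (.095,.15,.165,.172,.18,.187):
    g=lambda R,z:np.array([wproj(w,s,[s['tcp_pos'][0]+R*np.cos(q),s['tcp_pos'][1]+R*np.sin(q),z]) for q in np.linspace(0,6.28,60)])
    a=g(.02,zt); c=g(.027,zt-.035); print(zt,'cap',np.r_[a.min(0),a.max(0)].round(),'shoulder',np.r_[c.min(0),c.max(0)].round())
x=252; print([(y,hsv[y,x].tolist()) for y in range(110,262,6)])
y=200; print([(xx,hsv[y,xx].tolist()) for xx in range(190,316,8)])
E
```

```text
blue [[212, 181, 82, 46, 1361]]
0.095 cap [227. 175. 278. 223.] shoulder [223. 157. 283. 215.]
0.15 cap [219. 198. 285. 258.] shoulder [215. 172. 290. 242.]
0.165 cap [216. 208. 288. 271.] shoulder [212. 178. 293. 252.]
0.172 cap [215. 212. 289. 277.] shoulder [211. 181. 294. 257.]
0.18 cap [213. 218. 291. 285.] shoulder [209. 185. 295. 263.]
0.187 cap [211. 224. 292. 293.] shoulder [207. 188. 297. 269.]
[(110, [120, 13, 202]), (116, [117, 12, 205]), (122, [120, 13, 200]), (128, [117, 13, 199]), (134, [120, 13, 200]), (140, [120, 14, 203]), (146, [117, 13, 202]), (152, [120, 13, 198]), (158, [117, 14, 204]), (164, [116, 21, 178]), (170, [14, 53, 121]), (176, [14, 46, 133]), (182, [109, 167, 87]), (188, [107, 144, 241]), (194, [107, 137, 244]), (200, [19, 40, 121]), (206, [18, 41, 123]), (212, [20, 42, 122]), (218, [18, 40, 127]), (224, [30, 2, 254]), (230, [30, 2, 254]), (236, [30, 2, 254]), (242, [30, 3, 254]), (248, [30, 3, 254]), (254, [24, 5, 254]), (260, [13, 22, 80])]
[(190, [117, 13, 193]), (198, [120, 13, 201]), (206, [115, 14, 197]), (214, [120, 12, 197]), (222, [108, 153, 233]), (230, [107, 133, 246]), (238, [108, 126, 234]), (246, [15, 24, 125]), (254, [20, 42, 121]), (262, [114, 27, 132]), (270, [108, 151, 238]), (278, [108, 156, 236]), (286, [109, 170, 99]), (294, [117, 13, 202]), (302, [117, 14, 201]), (310, [117, 14, 201])]
```

```bash
python3 - <<'E'
from h import *
from scipy.optimize import differential_evolution as DE
for n in ('top','scene'):
    c=r.camera(n); im=cv2.imread(f'pics/{n}0.png'); L=cv2.resize(im,None,fx=4,fy=4,interpolation=cv2.INTER_CUBIC)
    e=cv2.Canny(cv2.GaussianBlur(L,(0,0),2.5),12,35); d=np.minimum(cv2.distanceTransform(255-e,cv2.DIST_L2,5),14)
    seg=[((-.036,-.138),(.036,-.138)),((.036,-.138),(.036,.138)),((.036,.138),(-.036,.138)),((-.036,.138),(-.036,-.138))]
    seg+=[((-.032,y),(.032,y)) for y in (-.068,-.002,.002,-.134,.134)]+[((x,-.134),(x,.134)) for x in (-.032,.032)]
    pts=np.array([np.add(a,np.subtract(b,a)*t) for a,b in seg for t in np.linspace(0,1,60 if abs(b[1]-a[1])>.1 else 16)])
    f=c['image'].shape[0]/2/np.tan(np.radians(c['fovy'])/2); M=np.array(c['world_to_cam'])
    def cost(p):
        R2=np.array([[np.cos(p[2]),-np.sin(p[2])],[np.sin(p[2]),np.cos(p[2])]]); P=np.c_[pts@R2.T+p[:2],np.full(len(pts),.045)]
        q=P@M[:3,:3].T+M[:3,3]; u=(np.array([c['cx'],c['cy']])+f*q[:,:2]/q[:,2:]+.5)*4-.5; u=u.round().astype(int)
        return d[u[:,1].clip(0,d.shape[0]-1),u[:,0].clip(0,d.shape[1]-1)].mean()
    o=DE(cost,[(.58,.63),(.09,.145),(0,.16)],seed=1,popsize=25); p=o.x; print(n,p.round(4),np.degrees(p[2]).round(1),round(o.fun,2))
    for i,y in enumerate((.102,.034,-.034,-.102)): print(' cell',i+1,np.round([p[0]-np.sin(p[2])*y,p[1]+np.cos(p[2])*y],4))
E
```

```text
top [0.6013 0.1174 0.0824] 4.7 5.02
 cell 1 [0.593  0.2191]
 cell 2 [0.5985 0.1513]
 cell 3 [0.6041 0.0835]
 cell 4 [0.6097 0.0158]
scene [0.6086 0.121  0.0793] 4.5 2.74
 cell 1 [0.6006 0.2226]
 cell 2 [0.6059 0.1549]
 cell 3 [0.6113 0.0871]
 cell 4 [0.6167 0.0193]
```

Emit:
carry_out --pt "-0.038 0.15 0 0 -1" --pt "-0.038 0.2 0 0 -1" --pt "-0.038 0.2 0 0 -1" --pt "-0.038 0.2 0 0 -1" --pt "-0.035 0.17 0 0 -1" --pt "0 0.1 0 0 -1" --pt "0 0 0 0 -1" --pt "0 0 0 0 -1"

```text
time: 33.2
tcp_pos: [0.6116, 0.0173, 0.1663]
tcp_rot: [-0.004, 0.678, 0.735, -0.002]
force: [-0.7, 0.4, -1.5]
gripper_width: 0.43
finger_force: 19.9
```

```bash
cat >> h.py <<'E'
def caddy(w,s,rows=265):
    from scipy.optimize import differential_evolution as DE
    L=cv2.resize(w['image'],None,fx=2,fy=2,interpolation=cv2.INTER_CUBIC)
    e=cv2.Canny(cv2.GaussianBlur(L,(0,0),1.5),20,60); d=np.minimum(cv2.distanceTransform(255-e,cv2.DIST_L2,5),12)
    seg=[((-.036,-.138),(.036,-.138)),((.036,-.138),(.036,.138)),((.036,.138),(-.036,.138)),((-.036,.138),(-.036,-.138))]
    seg+=[((-.032,y),(.032,y)) for y in (-.070,-.066,-.002,.002,.066,.070,-.134,.134)]+[((x,-.134),(x,.134)) for x in (-.032,.032)]
    pts=np.array([np.add(a,np.subtract(b,a)*t) for a,b in seg for t in np.linspace(0,1,70 if abs(b[1]-a[1])>.1 else 16)])
    T=np.eye(4); T[:3,:3]=rot(s['tcp_rot']); T[:3,3]=s['tcp_pos']; T=np.linalg.inv(T@np.array(w['mount'])); f=192/np.tan(np.radians(w['fovy'])/2)
    def cost(p):
        R2=np.array([[np.cos(p[2]),-np.sin(p[2])],[np.sin(p[2]),np.cos(p[2])]]); P=np.c_[pts@R2.T+p[:2],np.full(len(pts),.045)]
        q=P@T[:3,:3].T+T[:3,3]; n=np.hypot(q[:,0],q[:,1]); u=np.array([w['cx'],w['cy']])+f*(np.arctan2(n,q[:,2])/n)[:,None]*q[:,:2]
        ok=(u[:,0]>2)&(u[:,0]<509)&(u[:,1]>2)&(u[:,1]<rows)&~((u[:,1]>165)&(abs(u[:,0]-252)<60)); u=((u+.5)*2-.5).round().astype(int)[ok]
        return d[u[:,1],u[:,0]].mean() if ok.sum()>150 else 12
    o=DE(cost,[(.59,.625),(.10,.135),(.03,.13)],seed=1,popsize=30); p=o.x; print('caddy',p.round(4),np.degrees(p[2]).round(1),'cost',round(o.fun,2))
    for i,y in enumerate((.102,.034,-.034,-.102)): print(' cell',i+1,np.round([p[0]-np.sin(p[2])*y,p[1]+np.cos(p[2])*y],4))
E
python3 - <<'E'
from h import *
s=r.sense(); w=r.camera('wrist'); caddy(w,s); go([.613,.0165,.15],94.5); cv2.imwrite('pics/w14.png',w['image'][:,:,::-1])
E
```

```text
caddy [0.605  0.1253 0.0844] 4.8 cost 3.77
 cell 1 [0.5964 0.2269]
 cell 2 [0.6022 0.1592]
 cell 3 [0.6079 0.0914]
 cell 4 [0.6136 0.0236]
pos [0.6107 0.0173 0.1665] head 94.6 shift [-0.007  0.016  0.11 ]
turn deg 0.1 scaled 0.002 (tilt [-0.01   0.002] ) j7 0.06
```

Emit:
carry_out --pt "0.015 0.016 0.1 0 -1" --pt "0 0 0.12 0 -1" --pt "0 0 0.05 0 -1" --pt "0 0 0.03 0 -1" --pt "0 0 0 0 -1"

```text
time: 33.67
tcp_pos: [0.6127, 0.0198, 0.1222]
tcp_rot: [-0.004, 0.678, 0.735, -0.002]
force: [0.2, 0.4, -1.1]
gripper_width: 0.427
finger_force: 19.9
```

Emit:
carry_out --pt "0 0 0.03 0 -1" --pt "0 0 0.02 0 -1" --pt "0 0 0 0 -1"

```text
time: 33.92
tcp_pos: [0.6143, 0.0198, 0.1159]
tcp_rot: [-0.003, 0.678, 0.735, -0.001]
force: [0.4, -0.3, -2.5]
gripper_width: 0.434
finger_force: 19.9
```

Emit:
carry_out --pt "0 0 0.06 0 -1" --pt "0 0 0.06 0 -1" --pt "0 0 0.04 0 -1" --pt "0 0 0 0 -1"

```text
time: 34.25
tcp_pos: [0.6127, 0.0199, 0.0897]
tcp_rot: [-0.004, 0.678, 0.735, -0.002]
force: [0.4, -0.3, -2.9]
gripper_width: 0.433
finger_force: 19.9
```

Emit:
carry_out --pt "0 0 0.015 0 -1" --pt "0 0 0 0 -1"

```text
time: 34.42
tcp_pos: [0.614, 0.0199, 0.0891]
tcp_rot: [-0.003, 0.678, 0.735, -0.001]
force: [-0.3, -0.7, -1.3]
gripper_width: 0.433
finger_force: 19.9
```

Emit:
carry_out --pt "0 0 0.013 0 -1" --pt "0 0 0 0 -1"

```text
time: 34.58
tcp_pos: [0.6145, 0.0199, 0.0877]
tcp_rot: [-0.003, 0.678, 0.735, -0.001]
force: [-0.0, 0.3, -2.0]
gripper_width: 0.433
finger_force: 19.9
```

Emit:
carry_out --pt "0 0 0.013 0 -1" --pt "0 0 0.007 0 -1" --pt "0 0 0 0 0.2" --pt "0 0 0 0 0.2" --pt "0 0 0 0 0.4" --pt "0 0 -0.15 0 0.4" --pt "0 0 -0.25 0 0.4" --pt "0 0 -0.25 0 0.4"

```text
time: 35.25
tcp_pos: [0.6131, 0.0196, 0.1815]
tcp_rot: [-0.004, 0.678, 0.735, -0.003]
force: [1.4, 0.4, 0.0]
gripper_width: 0.7
finger_force: 0.0
```

Emit:
carry_out --pt "0.15 -0.18 0 0 1" --pt "0.18 -0.2 0 0 1" --pt "0.18 -0.2 0 0 1" --pt "0.18 -0.2 0 0 1" --pt "0.16 -0.2 0 0 1" --pt "0.1 -0.1 0 0 1" --pt "0 0 0 0 1" --pt "0 0 0 0 1"

```text
time: 35.92
tcp_pos: [0.4411, 0.1498, 0.1837]
tcp_rot: [-0.003, 0.677, 0.736, -0.001]
force: [1.0, -0.7, 0.8]
gripper_width: 0.996
finger_force: 0.0
```

```bash
python3 - <<'E'
from h import *
s=r.sense(); w=r.camera('wrist'); cap(w,s,(.453,.163),.095); go([.453,.163,.078],94.5)
for l,z in [('spare1',.09),('stocked1',.09)]: print(l,[(np.round(d['point']).tolist(),round(d['conf'],2),np.round(wat_z(w,s,d['point'],.08)[:2],3).tolist()) for d in r.find_in(l,w)])
t=r.camera('scene'); hsv=cv2.cvtColor(t['image'],cv2.COLOR_RGB2HSV); m=cv2.inRange(hsv,(0,0,170),(179,50,255)); m[:150]=0; m[230:]=0; k,l,st,ce=cv2.connectedComponentsWithStats(m)
print('scene white',[(ce[i].round(1).tolist(),int(st[i,4]),np.round(at_z(t,ce[i],.099)[:2],3).tolist()) for i in range(1,k) if 30<st[i,4]<400])
print('cell4 bottle cap exp',proj(t,[.614,.0195,.099]))
E
```

```text
cap [0.453 0.165] score 69.2
pos [0.4423 0.1488 0.1837] head 94.6 shift [0.086 0.082 0.705]
turn deg 0.1 scaled 0.003 (tilt [-0.005  0.003] ) j7 -0.29
spare1 [([270.0, 164.0], 0.96, [0.454, 0.173]), ([319.0, 13.0], 0.82, [0.484, 0.308])]
stocked1 [([406.0, 197.0], 0.77, [0.59, 0.154])]
scene white [([299.0, 156.5], 108, [0.456, 0.166]), ([234.8, 188.5], 133, [0.615, 0.02]), ([350.3, 190.8], 64, [0.529, 0.33]), ([282.4, 196.8], 140, [0.602, 0.154]), ([383.7, 201.2], 387, [0.535, 0.423]), ([263.3, 208.0], 67, [0.65, 0.114]), ([281.4, 207.2], 37, [0.634, 0.16]), ([302.5, 218.7], 61, [0.651, 0.223])]
cell4 bottle cap exp [234.82567607 188.31063799]
```

Emit:
carry_out --pt "0.05 0.04 0 0 0.4" --pt "0.05 0.045 0.1 0 0.4" --pt "0 0 0.2 0 0.4" --pt "0 0 0.2 0 0.4" --pt "0 0 0.15 0 0.4" --pt "0 0 0.05 0 0.4" --pt "0 0 0 0 0.4" --pt "0 0 0 0 -1"

```text
time: 36.78
tcp_pos: [0.4535, 0.165, 0.0786]
tcp_rot: [-0.003, 0.678, 0.735, -0.001]
force: [0.9, 0.6, -0.6]
gripper_width: 0.668
finger_force: 0.0
```

Emit:
carry_out --pt "0 0 0 0 -1" --pt "0 0 0 0 -1" --pt "0 0 0 0 -1" --pt "0 0 0 0 -1" --pt "0 0 0 0 -1" --pt "0 0 0 0 -1"

```text
time: 37.28
tcp_pos: [0.4538, 0.1654, 0.0796]
tcp_rot: [-0.002, 0.678, 0.735, 0.0]
force: [-1.3, -0.5, 6.7]
gripper_width: 0.432
finger_force: 20.0
```

Emit:
carry_out --pt "0 0 -0.1 0 -1" --pt "0 0 -0.2 0 -1" --pt "0 0 -0.22 0 -1" --pt "0 0 -0.08 0 -1" --pt "0 0 0 0 -1" --pt "0 0 0 0 -1"

```text
time: 37.78
tcp_pos: [0.4534, 0.1649, 0.1688]
tcp_rot: [-0.003, 0.678, 0.735, -0.0]
force: [-0.2, 0.0, -1.7]
gripper_width: 0.43
finger_force: 20.0
```

```bash
python3 - <<'E'
from h import *
s=r.sense(); print(s['gripper_width'],s['finger_force'],np.round(s['force'],1)); go([.6083,.0875,.165],94.5)
E
```

```text
0.4297153045214917 19.9968820810318 [-0.2  0.  -1.7]
pos [0.4534 0.1649 0.1688] head 94.6 shift [-0.597  0.988  0.019]
turn deg 0.1 scaled 0.002 (tilt [-0.004  0.003] ) j7 -0.31
```

Emit:
carry_out --pt "-0.15 0 0 0 -1" --pt "-0.2 0 0 0 -1" --pt "-0.2 0.1 0 0 -1" --pt "-0.047 0.2 0 0 -1" --pt "0 0.2 0 0 -1" --pt "0 0.2 0 0 -1" --pt "0 0.2 0 0 -1" --pt "0 0.088 0 0 -1"

```text
time: 38.45
tcp_pos: [0.6103, 0.0871, 0.1648]
tcp_rot: [-0.003, 0.678, 0.735, -0.002]
force: [0.2, -0.7, -1.4]
gripper_width: 0.43
finger_force: 20.0
```

Emit:
carry_out --pt "0 0 0 0 -1" --pt "0 0 0 0 -1"

```text
time: 38.62
tcp_pos: [0.6066, 0.087, 0.1646]
tcp_rot: [-0.004, 0.678, 0.735, -0.003]
force: [-0.5, 0.0, -2.3]
gripper_width: 0.434
finger_force: 20.0
```

```bash
python3 - <<'E'
from h import *
go([.6083,.0875,.12],94.5)
E
```

```text
pos [0.6066 0.087  0.1646] head 94.6 shift [0.002 0.015 0.297]
turn deg 0.1 scaled 0.002 (tilt [-0.01   0.001] ) j7 -0.06
```

Emit:
carry_out --pt "0.003 0.012 0.12 0 -1" --pt "0 0 0.12 0 -1" --pt "0 0 0.05 0 -1" --pt "0 0 0.03 0 -1" --pt "0 0 0 0 -1"

```text
time: 39.03
tcp_pos: [0.6078, 0.0879, 0.118]
tcp_rot: [-0.004, 0.678, 0.735, -0.002]
force: [1.0, -0.4, -1.6]
gripper_width: 0.431
finger_force: 20.0
```

Emit:
carry_out --pt "0 0 0.04 0 -1" --pt "0 0 0.03 0 -1" --pt "0 0 0 0 -1"

```text
time: 39.28
tcp_pos: [0.6092, 0.0881, 0.1084]
tcp_rot: [-0.003, 0.678, 0.735, -0.001]
force: [-0.2, 0.4, -2.4]
gripper_width: 0.433
finger_force: 20.0
```

Emit:
carry_out --pt "0 0 0.06 0 -1" --pt "0 0 0.06 0 -1" --pt "0 0 0.025 0 -1" --pt "0 0 0.012 0 -1" --pt "0 0 0.01 0 -1" --pt "0 0 0 0 -1"

```text
time: 39.78
tcp_pos: [0.6093, 0.0881, 0.0839]
tcp_rot: [-0.003, 0.678, 0.735, -0.001]
force: [-0.1, 0.0, -1.1]
gripper_width: 0.429
finger_force: 20.0
```

Emit:
carry_out --pt "0 0 0.005 0 0.2" --pt "0 0 0 0 0.2" --pt "0 0 0 0 0.4" --pt "0 0 -0.15 0 0.4" --pt "0 0 -0.25 0 0.4" --pt "0 0 -0.25 0 0.4" --pt "0 0 -0.1 0 0.4" --pt "0 -0.15 0 0 0.4"

```text
time: 40.45
tcp_pos: [0.5943, 0.0868, 0.2015]
tcp_rot: [0.001, 0.678, 0.735, 0.004]
force: [0.5, -0.6, -0.0]
gripper_width: 0.697
finger_force: 0.0
```

Emit:
carry_out --pt "0.2 -0.15 0 0 0.4" --pt "0.2 -0.15 0 0 0.4" --pt "0.2 -0.15 0 0 0.4" --pt "0.2 -0.15 0 0 0.4" --pt "0.2 0 0 0 0.4" --pt "0.2 0 0 0 0.4" --pt "0 0 0 0 0.4" --pt "0 0 0 0 0.4"

```text
time: 41.12
tcp_pos: [0.483, 0.2608, 0.197]
tcp_rot: [-0.003, 0.677, 0.736, -0.0]
force: [1.0, -0.0, -0.5]
gripper_width: 0.703
finger_force: 0.0
```

```bash
python3 - <<'E'
from h import *
s=r.sense(); w=r.camera('wrist'); cap(w,s,(.492,.336),.095); go([.492,.336,.079],94.5)
hsv=cv2.cvtColor(w['image'],cv2.COLOR_RGB2HSV); m=cv2.inRange(hsv,(12,110,110),(25,255,255)); m[270:]=0; k,l,st,ce=cv2.connectedComponentsWithStats(m)
print('orange',[(st[i].tolist(),ce[i].round(1).tolist(),np.round(wat_z(w,s,ce[i],.09)[:2],3).tolist()) for i in range(1,k) if st[i,4]>60])
for l in ['spare1','tumbler']: print(l,[(np.round(d['point']).tolist(),round(d['conf'],2),np.round(wat_z(w,s,d['point'],.08)[:2],3).tolist()) for d in r.find_in(l,w)])
t=r.camera('top'); hsv=cv2.cvtColor(t['image'],cv2.COLOR_RGB2HSV); m=cv2.inRange(hsv,(12,110,110),(25,255,255)); m[:150]=0;k,l,st,ce=cv2.connectedComponentsWithStats(m); print('top',[np.round(at_z(t,ce[i],.095),3) for i in range(1,k) if st[i,4]>50])
t=r.camera('scene'); hsv=cv2.cvtColor(t['image'],cv2.COLOR_RGB2HSV); m=cv2.inRange(hsv,(0,0,170),(179,50,255)); m[:150]=0; m[230:]=0; k,l,st,ce=cv2.connectedComponentsWithStats(m)
print('scene white',[(int(st[i,4]),np.round(at_z(t,ce[i],.099)[:2],3).tolist()) for i in range(1,k) if 90<st[i,4]<400])
E
```

```text
cap [0.486 0.335] score 48.6
pos [0.4835 0.2587 0.1968] head 94.7 shift [0.507 0.102 0.786]
turn deg 0.2 scaled 0.004 (tilt [-0.005  0.002] ) j7 -0.45
orange [([249, 80, 46, 46, 1188], [276.5, 103.1], [0.497, 0.336]), ([360, 245, 9, 25, 125], [364.1, 257.9], [0.603, 0.195]), ([136, 246, 7, 24, 86], [139.1, 258.7], [0.373, 0.174])]
spare1 [([272.0, 103.0], 0.82, [0.493, 0.336]), ([321.0, 296.0], 0.66, [0.57, 0.138])]
tumbler [([318.0, 24.0], 0.7, [0.528, 0.413])]
top []
scene white [(134, [0.615, 0.019]), (135, [0.608, 0.088]), (140, [0.602, 0.154]), (387, [0.535, 0.423])]
```

Emit:
carry_out --pt "0.12 0.03 0 0.11 0.4" --pt "0.12 0.03 0 0.11 0.4" --pt "0.12 0 0 0.11 0.4" --pt "0 0 0 0 0.4" --pt "0 0 0 0 0.4"

```text
time: 41.78
tcp_pos: [0.4929, 0.3124, 0.1966]
tcp_rot: [-0.003, 0.767, 0.642, -0.002]
force: [-0.0, -1.1, -0.1]
gripper_width: 0.7
finger_force: 0.0
```

```bash
python3 - <<'E'
from h import *
s=r.sense(); w=r.camera('wrist'); cap(w,s,(.492,.336),.095,win=.012); go([.492,.335,.079],80)
hsv=cv2.cvtColor(w['image'],cv2.COLOR_RGB2HSV); m=cv2.inRange(hsv,(12,110,110),(25,255,255)); m[270:]=0; k,l,st,ce=cv2.connectedComponentsWithStats(m)
i=1+np.argmax(st[1:,4]); print(st[i],ce[i],np.round(wat_z(w,s,ce[i],.09)[:2],3)); a=np.array([wproj(w,s,[.492+.02*np.cos(q),.335+.02*np.sin(q),.095]) for q in np.linspace(0,6.3,60)]); print(a.min(0),a.max(0))
E
```

```text
cap [0.493 0.339] score 63.9
pos [0.493  0.3113 0.1965] head 79.8 shift [ 0.154 -0.03   0.784]
turn deg -0.2 scaled -0.005 (tilt [-0.006  0.001] ) j7 -0.76
[ 225  138   45   47 1206] [250.22139303 164.04560531] [0.495 0.333]
[223.50923806 140.76435929] [270.44830099 186.5920354 ]
```

Emit:
carry_out --pt "0.084 -0.025 0 0 0.4" --pt "0.084 0 0.14 0 0.4" --pt "0 0 0.2 0 0.4" --pt "0 0 0.2 0 0.4" --pt "0 0 0.18 0 0.4" --pt "0 0 0.06 0 0.4" --pt "0 0 0 0 -1" --pt "0 0 0 0 -1"

```text
time: 42.5
tcp_pos: [0.4934, 0.3382, 0.0803]
tcp_rot: [-0.003, 0.768, 0.641, -0.001]
force: [0.2, 0.4, -0.2]
gripper_width: 0.603
finger_force: 0.0
```

Emit:
carry_out --pt "0 0 0 0 -1" --pt "0 0 0 0 -1" --pt "0 0 0 0 -1" --pt "0 0 0 0 -1" --pt "0 0 0 0 -1" --pt "0 0 0 0 -1"

```text
time: 43.0
tcp_pos: [0.4942, 0.3392, 0.0818]
tcp_rot: [-0.003, 0.767, 0.641, 0.0]
force: [-0.4, 0.7, 7.2]
gripper_width: 0.431
finger_force: 20.0
```

Emit:
carry_out --pt "0 0 -0.1 0 -1" --pt "0 0 -0.2 0 -1" --pt "0 0 -0.22 0 -1" --pt "0 0 -0.08 0 -1" --pt "-0.1 0 0 0 -1" --pt "-0.2 0 0 -0.11 -1" --pt "0 0 0 -0.11 -1" --pt "0 0 0 -0.105 -1"

```text
time: 43.67
tcp_pos: [0.4854, 0.2912, 0.1696]
tcp_rot: [-0.003, 0.679, 0.734, -0.002]
force: [0.6, 1.0, -1.2]
gripper_width: 0.427
finger_force: 20.0
```

```bash
python3 - <<'E'
from h import *
s=r.sense(); print(s['gripper_width'],s['finger_force'],np.round(s['force'],1)); go([.5975,.2232,.12],94.5)
E
```

```text
0.42679451181340067 19.974524080753326 [ 0.6  1.  -1.2]
pos [0.4854 0.2912 0.1696] head 94.4 shift [-0.51   0.712  0.326]
turn deg -0.1 scaled -0.001 (tilt [-0.006  0.001] ) j7 -0.51
```

Emit:
carry_out --pt "-0.1 0.14 0 0 -1" --pt "-0.13 0.19 0 0 -1" --pt "-0.13 0.19 0 0 -1" --pt "-0.1 0.14 0 0 -1" --pt "-0.04 0.052 0 0 -1" --pt "0 0 0 0 -1" --pt "0 0 0 0 -1"

```text
time: 44.25
tcp_pos: [0.5969, 0.2271, 0.1683]
tcp_rot: [-0.004, 0.68, 0.733, -0.002]
force: [-0.3, -0.1, -1.4]
gripper_width: 0.434
finger_force: 20.0
```

Emit:
carry_out --pt "0 0 0.12 0 -1" --pt "0 0 0.12 0 -1" --pt "0 0 0 0 -1"

```text
time: 44.5
tcp_pos: [0.5928, 0.2286, 0.1294]
tcp_rot: [-0.005, 0.678, 0.735, -0.004]
force: [-1.1, -0.6, -2.0]
gripper_width: 0.433
finger_force: 20.0
```

```bash
python3 - <<'E'
from h import *
go([.5975,.2242,.12],94.5); print(np.round(r.sense()['force'],1))
E
```

```text
pos [0.5928 0.2286 0.1294] head 94.5 shift [-0.032  0.029  0.062]
turn deg 0.0 scaled 0.001 (tilt [-0.013  0.001] ) j7 -0.31
[-1.1 -0.6 -2. ]
```

Emit:
carry_out --pt "-0.03 0.025 0 0 -1" --pt "0 0 0.03 0 -1" --pt "0 0 0.03 0 -1" --pt "0 0 0 0 -1"

```text
time: 44.83
tcp_pos: [0.6014, 0.2231, 0.1239]
tcp_rot: [-0.003, 0.68, 0.734, -0.001]
force: [-0.1, -0.2, -1.7]
gripper_width: 0.431
finger_force: 20.0
```

Emit:
carry_out --pt "0 0 0.03 0 -1" --pt "0 0 0.03 0 -1" --pt "0 0 0 0 -1"

```text
time: 45.08
tcp_pos: [0.6008, 0.2229, 0.114]
tcp_rot: [-0.003, 0.68, 0.734, -0.002]
force: [0.5, -0.4, -2.2]
gripper_width: 0.429
finger_force: 20.0
```

Emit:
carry_out --pt "0.005 -0.015 0.06 0 -1" --pt "0 0 0.06 0 -1" --pt "0 0 0.04 0 -1" --pt "0 0 0.015 0 -1" --pt "0 0 0 0 -1"

```text
time: 45.5
tcp_pos: [0.5982, 0.2233, 0.0873]
tcp_rot: [-0.003, 0.68, 0.734, -0.002]
force: [-0.1, 0.9, -1.7]
gripper_width: 0.43
finger_force: 20.0
```

Emit:
carry_out --pt "0 0 0.01 0 -1" --pt "0 0 0.007 0 -1" --pt "0 0 0 0 -1"

```text
time: 45.75
tcp_pos: [0.5992, 0.2237, 0.0863]
tcp_rot: [-0.003, 0.68, 0.733, -0.001]
force: [-0.6, -0.3, -1.0]
gripper_width: 0.434
finger_force: 20.0
```

Releasing, rising and retreating, then a final check.

Emit:
carry_out --pt "0 0 0.007 0 0.2" --pt "0 0 0 0 0.2" --pt "0 0 0 0 0.4" --pt "0 0 -0.15 0 0.4" --pt "0 0 -0.25 0 0.4" --pt "0 0 -0.25 0 0.4" --pt "0 0 -0.1 0 0.4" --pt "0 -0.2 0 0 0.4"

```text
time: 46.42
tcp_pos: [0.5776, 0.2219, 0.2041]
tcp_rot: [0.001, 0.681, 0.733, 0.006]
force: [0.8, -0.2, -0.2]
gripper_width: 0.696
finger_force: 0.0
```

Emit:
carry_out --pt "0 -0.25 0 0 0.4" --pt "0 -0.25 -0.05 0 0.4" --pt "0 -0.25 -0.05 0 0.4" --pt "0 -0.25 -0.05 0 0.4" --pt "0 0 0 0 0.4" --pt "0 0 0 0 0.4"

```text
time: 46.92
tcp_pos: [0.4192, 0.21, 0.2223]
tcp_rot: [-0.003, 0.679, 0.734, 0.0]
force: [0.9, 0.6, 1.1]
gripper_width: 0.698
finger_force: 0.0
```

```bash
python3 - <<'E'
from h import *
s=r.sense(); print(s['tcp_pos'],np.round(s['force'],1))
L=['spare1','stocked1','jar','lid','cup','mat','pump','tumbler','pearl1_center']
c={n:r.camera(n) for n in ('scene','top')}
Z=dict(cup=.074,mat=.004,lid=.088,spare1=.099,tumbler=.09,pump=.1)
for n,t in c.items():
    cv2.imwrite(f'pics/end_{n}.png',t['image'][:,:,::-1]); hsv=cv2.cvtColor(t['image'],cv2.COLOR_RGB2HSV)
    for nm,m,z in [('white',cv2.inRange(hsv,(0,0,165),(179,60,255)),.099),('orange',cv2.inRange(hsv,(12,110,110),(25,255,255)),.099),('teal',cv2.inRange(hsv,(80,90,30),(100,255,255)),.05),('wood',cv2.inRange(hsv,(5,60,80),(22,200,255)),.088),('pink',cv2.inRange(hsv,(160,60,120),(179,255,255)),.01)]:
        k,l,st,ce=cv2.connectedComponentsWithStats(m); print(n,nm,[(int(st[i,4]),st[i,2:4].tolist(),np.round(at_z(t,ce[i],z)[:2],3).tolist()) for i in range(1,k) if 35<st[i,4]<900])
    for l in L: print('  ',l,[(np.round(d['point']).tolist(),round(d['conf'],2)) for d in r.find_in(l,t)][:4])
E
```

```text
[0.41918784 0.21000133 0.22225916] [0.9 0.6 1.1]
scene white [(136, [16, 24], [0.003, -0.844]), (44, [14, 4], [-0.122, -0.605]), (429, [93, 17], [-0.177, -0.285]), (136, [21, 9], [-0.27, -0.04]), (104, [19, 9], [-0.178, 0.075]), (197, [30, 11], [-0.196, 0.209]), (641, [64, 72], [0.477, -0.714]), (675, [55, 34], [0.135, 0.03]), (92, [19, 23], [0.552, -0.774]), (50, [7, 15], [0.669, -0.708]), (136, [14, 12], [0.615, 0.019]), (141, [14, 13], [0.608, 0.087]), (143, [14, 13], [0.602, 0.154]), (396, [26, 23], [0.535, 0.423]), (44, [17, 10], [0.639, 0.099]), (42, [17, 10], [0.634, 0.16]), (73, [19, 14], [0.629, 0.22]), (369, [80, 29], [0.945, -0.387]), (77, [20, 35], [0.702, 0.461]), (513, [105, 37], [0.945, -0.125]), (612, [116, 41], [0.946, 0.158]), (702, [128, 45], [0.946, 0.438])]
scene orange [(113, [14, 12], [0.599, 0.219]), (202, [25, 20], [0.747, -0.022])]
scene teal [(129, [21, 19], [0.613, -0.15])]
scene wood [(127, [16, 16], [0.06, -0.795]), (82, [14, 12], [0.162, -0.773]), (650, [34, 26], [0.444, -0.328]), (204, [29, 23], [0.672, -0.099]), (204, [15, 18], [0.599, 0.22]), (472, [
[... 956 characters left out ...]
0.541]), (56, [8, 19], [0.275, -0.519]), (118, [20, 28], [0.258, -0.556]), (42, [12, 15], [0.225, -0.525]), (36, [13, 15], [0.204, -0.558]), (244, [44, 44], [0.156, -0.527]), (36, [12, 10], [0.113, -0.537])]
top wood [(124, [32, 20], [0.791, -0.151]), (371, [24, 24], [0.742, -0.028]), (323, [30, 33], [0.613, -0.114]), (178, [17, 16], [0.6, 0.221])]
top pink []
   spare1 [([243.0, 189.0], 0.92), ([194.0, 193.0], 0.92), ([272.0, 185.0], 0.67)]
   stocked1 [([218.0, 192.0], 0.65)]
   jar [([390.0, 247.0], 0.88)]
   lid [([415.0, 254.0], 0.57)]
   cup [([334.0, 188.0], 0.7)]
   mat [([320.0, 191.0], 0.79)]
   pump [([285.0, 132.0], 0.72), ([245.0, 187.0], 0.51)]
   tumbler []
   pearl1_center []
```

```bash
python3 - <<'E'
import cv2,numpy as np
t=cv2.cvtColor(cv2.imread('pics/end_top.png'),cv2.COLOR_BGR2HSV); s=cv2.cvtColor(cv2.imread('pics/end_scene.png'),cv2.COLOR_BGR2HSV)
print('top cup hues'); print(t[176:200:3,322:349:3,0])
print('scene'); print(s[178:212:3,168:206:3,0]); print(s[193:206:3,182:200:3].tolist())
E
```

```text
top cup hues
[[ 15  91  92  92  91  93  93  95  92]
 [ 99  92  93  91  92  92  92  96  88]
 [ 96  93  92  92  93  92  92  89 106]
 [ 96  92  92  92  93  93  93  99  93]
 [ 92  88  93  92  93  92  92  92  90]
 [ 16  99  92  91  92  92  97  96  97]
 [ 15  21  96  94  93  94  92  15 111]
 [ 16  16  15  16  14  15  15 104 103]]
scene
[[107 102  99  96  95  98  96  95  95 111 113 105 109]
 [107  97  95  97  95  99  97  95  97 115 108 106 110]
 [108 102  96  94  97  94  94  93 100  16  11 111 107]
 [108 108  95  94  93  93  93  96  98  17  16 110 107]
 [108 106  43  98  94  95  96  93  96  17  16   8 106]
 [106 130  16  96  98  96  95  94  94  15  16   0 107]
 [108 107  16  60  94  98  98  98  95  16  17 107 110]
 [111 106  15  15  24  96  96  25  16  16  14 105 108]
 [109 109 111  16  16  15  15  16  16   9 108 108 109]
 [108 106 107 108 173  15  15 173 113 110 111 108 103]
 [108 108 107 108 110 106 109 109 108 107 105 111 105]
 [108 107 106 108 109 107 105 109 108 110 111 112 135]]
[[[96, 81, 82], [96, 86, 80], [95, 72, 81], [99, 68, 79], [97, 58, 75], [16, 76, 167]], [[97, 77, 86], [96, 82, 78], [95, 78, 75], [97, 76, 77], [16, 72, 148], [15, 79, 165]], [[95, 73, 80], [95, 76, 81], [88, 39, 86], [16, 68, 154], [15, 75, 169], [14, 73, 153]], [[16, 77, 160], [15, 74, 161], [16, 75, 169], [15, 79, 162], [16, 67, 141], [108, 22, 154]], [[14, 37, 143], [15, 67, 138], [9, 34, 128], [110, 16, 142], [107, 23, 153], [104, 22, 148]]]
```

```bash
python3 -c "
from station import r
print(r.job_done())"
```

```text
the job is handed in; nothing more can be done
None
```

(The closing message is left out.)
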